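Find the high spot of a tea mill's runner stone with a dial indicator

ROBOT

A 7-joint arm with a two-finger parallel gripper is mounted at the origin on the work surface. World frame = base frame: x ahead of the robot, y to its left, z up, the work surface at z = 0. Lengths are in m, angles in rad, forces in N, time in s.
With the tool pointing down it reaches from about 0.4 to 0.9 m from the base axis. Payload 5.5 kg.
Tool frame: the origin (TCP) lies midway between the tips of the shut fingers; the grasp point (between the pads) lies 19 mm behind it; x points along the fingers, y is the direction in which the jaws open and shut, and the axes are right-handed (so a half turn about x gives the same grasp; the last joint's range is limited). The gripper opens to 85 mm and grips with 20 to 120 N. Pads are 22 mm wide; open, the fingers measure 114 mm over their backs; the gripper's body (76 mm by 85 mm) begins 54 mm behind the grasp point. The pads swing forward as they close: fully open they stand 13 mm farther back than shut.
Start: joints at [1.569, 0.501, -0.427, 1.55, 0.221, 1.138, -0.21], TCP at [0.17, -0.627, 0.231] pointing down, gripper open.
Joint ranges: [-2.88, 2.88], [-0.31, 2.03], [-1.54, 1.56], [0.2, 2.42], [-1.41, 4.55], [0.19, 2.02], [-2.57, 2.57]. Speed limits (rad/s): [2.57, 2.57, 3.14, 3.14, 3.14, 3.14, 3.14].

INTERFACE

Orientations are given as a 3x3 rotation matrix whose columns are the frame's x, y, z axes.
In Python, from station import arm, capture, boxes_of, masks_of gives the robot as it stands. The module is installed in compiled form; this text tells all that it offers.
- The arm moves only by the tool arm_command, never from a script. Its argument "rows" is a list of rows, each a list of 5 numbers: the shift along the tool's x, y, z in m, then the turn about the tool's x in rad, then the opening, from -1 (shut) to 1 (fully open). A call has 1 to 12 rows; each row is the pose to reach, as a shift and turn from the pose commanded when the call began, along the tool's axes at that moment; what a row does not reach only later rows make up. A row lasts 1/12 s, in which the tool goes at most 41.7 mm and 7.16 degrees, less where a joint would pass 70% of its speed; a pose out of reach is approached as far as the arm can. A call with a gripper value outside its range is refused whole. The fingers move at their own pace and stop on an object; "force" is the grip in N (left out, the last holds). Time passes only in rows, so rows that repeat a pose let the fingers close. It gives the time, the measured TCP pose, the force and the opening at its end, in the units of the state.
- arm.get_state(): the state, without advancing time (a new reading comes with each control period).
- capture(name): name is "side" or "top"; returns a dict with "img" (400x640x3 uint8, red, green, blue), "range_z" (400x640 float32, m along the optical axis (not along the pixel's ray), 0 where there is no reading), "fovy" (degrees; the focal length in pixels is half the picture's height over the tangent of half this angle, whatever the lens; pixels are square), "cx", "cy" (the principal point, pixels), "T" (4x4, takes a point from camera to world coordinates). Camera axes: x right, y down, z forward; pixel columns grow to the right and rows downward; lengths in m; the calibration is good to about 2 mm. A picture is of the moment at which its call begins.
- arm.finish_job(): hands the job in, once; it reports no verdict.
Trained networks look in a picture, given as the dict that the camera call returned (one of the last four; its "shot" number tells which), for a name from the list of things; names that differ only in an ending like _2 or _b are one class to them, and where a whole thing is asked for, a point or a joint stands for the part that bears it (a point fixed in the world has none). Each returns a list of dicts, best first, with "conf" (0 to 1); they miss things now and then, are a little off and sometimes report something else, mostly with a low value. They report only what shows in the picture. A call takes as long as a camera call.
- boxes_of(picture, label): "bbox" ([centre column, centre row, width, height] as shares, 0 to 1, of the picture: columns of its width, rows of its height, round what is visible of it).
- masks_of(picture, label): "region" (400x640 bool, what is visible of it) and "bbox" ([centre column, centre row, width, height] as shares, 0 to 1, of the picture: columns of its width, rows of its height, round what is visible of it).
The state is a dict: "clock": time; "joint_pos": joint angles; "qd": joint speeds; "effort": joint torques, N m; "tool_pos": TCP position; "ee_rot": TCP orientation; "wrist_force": force on the tool from outside, world axes, zero at the start; "ft_torque": the same for the moment, N m; "finger_gap": finger opening in m.
Only numpy, scipy, OpenCV 4.12 (cv2) and the standard library are available. Lean on these libraries where they do the work, as an engineer would, in place of code of your own. Each camera call takes 0.05 s, during which the arm holds its last target.

TASK

The runner stone of the tea mill has to be dressed where it stands proudest. Slide the dial indicator in by its brass post until the plunger bears on the side of the stone and the dial shows about 3 mm, then turn the stone by its knob, gently and without forcing it sideways on its spindle, through at least one full turn while you watch the dial, and leave it stopped and let go with its single highest spot under the tip of the plunger, the indicator still bearing on it. The dial must never be driven to the end of its travel, and the tea things round the mill stay where they are.

Things in the scene. Friction and masses are not known exactly. Their poses are not given: they have to be found in the camera images.
- spindle (a point): The upright spindle axis of the grey stone tea mill, a point on it 100 mm above the work surface (the height of the plunger). The mill is fixed: a pan 250 mm across with a lip 30 mm high, in it the bed stone 160 mm across and 58 mm high; only the runner stone on top turns.
- knob_grip (a point): The middle of the upright dark wooden turning knob on top of the runner, on the knob's own axis, 165 mm above the work surface. The knob is 24 mm across, stands from 133 to 185 mm, 52 mm from the spindle axis, and spins freely on its pin, so it can be held while it is led round.
- stone (a joint): Angle of the runner stone about the spindle, rad, 0 at the start, positive anticlockwise seen from above; turns without end either way. It rubs: about 0.22 N m to turn it (4 to 5 N at the knob), and it stays where it is left. The stone weighs 4 kg, so jerky starts and stops load the spindle sideways too.
- runner (a point): Centre of the runner stone, 160 mm across, side from 60 to 126 mm, top at 127 mm. Hand-cut: its side stands up to 2.6 mm proud in places, one clearly more than the others, each rising and falling over some 35 degrees either way. The centre sits on the spindle axis; the wooden bush gives 1 mm per 12 N of side load on stone or knob, which shifts the dial too, and springs back.
- gauge_post (a point): A point on the axis of the upright brass post, 13 mm thick, by which the indicator's slide is moved; the point is 140 mm above the work surface, the post reaches from 92 to 158 mm. It stands behind the dial, 115 mm farther from the spindle than the unpressed tip of the plunger, on the line from the spindle through the tip. The dial case (64 mm across, top at 112 mm) begins 22 mm in front of the post's axis.
- carriage (a joint): Travel of the indicator's slide, m: 0 fully back, grows toward the spindle, end stop at 0.036. It moves straight along the line from the post to the spindle, takes about 5 N to move and stays where it is left. The unpressed tip stands 104 mm from the spindle axis at 0.
- tip (a point): The foremost point of the plunger's 8 mm steel ball, 100 mm above the work surface; it points level at the spindle. The plunger is sprung (0.6 N at first, 0.15 N more per mm) and yields up to 10 mm toward the dial.
- needle (a joint): Angle of the red dial needle, rad: 0 with the plunger unpressed (needle at the bold mark, toward the spindle), growing clockwise seen from above, one full turn (6.283) for 10 mm of plunger travel, 0.628 per mm. The dial has a long mark at each mm.
- dial_face (a point): Centre of the white dial face, which looks straight up, 56 mm across, 112 mm above the work surface.
- tea_bowl: Black tea bowl, 114 mm across, 78 mm high, standing loose; origin at the centre of its underside. Leave alone.
- tea_caddy: Red lacquered caddy, 68 mm across, 68 mm high, standing loose; origin at the centre of its underside. Leave alone.
- lid_rest: Green bronze lid rest, 54 mm across, 48 mm high, standing loose; origin at the centre of its underside. Leave alone.
- tea_scoop: Bamboo tea scoop lying on the work surface, 170 mm long along its x, 9 mm wide, 5 mm thick; origin under its middle. Leave alone.

How it is judged:
On the way, in this order (a step that is already met when the one before it is completed fails the run):
1. the plunger bears on the stone with about 3 mm on the dial (value of joint needle between 0.94 and 2.83 rad), for 0.3 s.
2. the stone has been turned through one full turn with the plunger riding on it ((value of joint stone above 6.1 rad or value of joint stone below -6.1 rad) and value of joint needle above 0.12 rad).
At the end, for the whole second after the job is handed in: The stone is at rest and let go, its highest spot under the plunger: the tip stands within about 0.4 mm of the farthest that the proudest place pushes it from the spindle (81.8 mm or more). The plunger is still pressed, the dial between 1 and 8 mm. No bystander moved over 15 mm (horizontal distance between tip and spindle above 0.0818 m and value of joint needle between 0.6 and 5 rad and velocity of joint stone between -0.05 and 0.05 rad/s and distance of each of tea_bowl, tea_caddy, lid_rest, tea_scoop from where it was at the start of the episode below 0.015 m); the robot touches nothing.
It fails at once if the dial is driven past 8.6 mm, close to the end of the plunger's travel (value of joint needle above 5.4 rad).
It fails at once if the runner stone is forced more than 1.5 mm sideways on its spindle (about 18 N) (horizontal distance between runner and spindle above 0.0015 m).
It fails at once if a bystander is moved more than 15 mm (distance of any of tea_bowl, tea_caddy, lid_rest, tea_scoop from where it was at the start of the episode above 0.015 m).
It also fails if it takes over 72 s, if anything falls off the work surface, if the arm or the gripper's body presses on something with over 40 N, if the wrist force passes 120 N, or if a joint passes its speed limit or range.

## Working session

There is one attempt and no reset: what is moved stays moved. The work goes in short steps, Python scripts to look and compute and a tool call to move; the robot and the scene stay as the last step left them, time stands still between calls to the robot, and variables do not carry over. Pictures are saved under pics/ and viewed, and the job is handed in when it is done.

Besides the shell and the picture viewer there is one more tool, called after "Call:" by a JSON object that holds its "method" and its "body". arm_command: Moves the arm, as the interface text tells. Its arguments: {"type":"object","properties":{"rows":{"type":"array","items":{"type":"array","items":{"type":"number"}}},"force":{"type":"number"}},"required":["rows"]}

```bash
mkdir -p pics
python3 - <<'E'
from station import arm,capture,boxes_of,masks_of
import cv2,numpy as np
s=arm.get_state()
for k in s: print(k,np.round(s[k],3).tolist())
for n in ("side","top"):
    c=capture(n); cv2.imwrite(f"pics/{n}0.png",c["img"][:,:,::-1]); print(n,c["fovy"],c["cx"],c["cy"],np.round(c["T"],3).tolist())
    f=200/np.tan(np.radians(c["fovy"]/2))
    for l in ["runner","knob_grip","gauge_post","dial_face","tip","tea_bowl","tea_caddy","lid_rest","tea_scoop"]:
        for m in masks_of(c,l)[:2]:
            r=m["region"]; v,u=np.nonzero(r); z=c["range_z"][v,u]; ok=z>0
            P=np.stack([(u-c["cx"])*z/f,(v-c["cy"])*z/f,z],1)[ok]@c["T"][:3,:3].T+c["T"][:3,3]
            print(n,l,round(m["conf"],2),"px",u.mean().round(),v.mean().round(),len(u),"med",np.median(P,0).round(3),"min",np.percentile(P,2,axis=0).round(3),"max",np.percentile(P,98,axis=0).round(3))
E
```

```text
clock 0.0
joint_pos [1.569, 0.502, -0.427, 1.551, 0.221, 1.138, -0.21]
qd [0.001, -0.001, -0.001, 0.001, -0.0, -0.0, -0.001]
effort [0.001, -56.952, -5.816, -28.094, 0.011, 0.012, -0.0]
tool_pos [0.17, -0.627, 0.23]
ee_rot [[-0.0, 0.262, -0.965], [0.002, -0.965, -0.262], [-1.0, -0.002, -0.0]]
wrist_force [-0.309, -0.162, 0.373]
ft_torque [-0.038, 0.014, 0.056]
finger_gap 0.086
side 57.40465533304914 324.75326685115044 194.13535776525015 [[0.914, -0.271, 0.301, 0.373], [-0.405, -0.6, 0.69, -0.415], [-0.006, -0.753, -0.658, 0.603], [0.0, 0.0, 0.0, 1.0]]
side runner 0.79 px 318.0 221.0 5798 med [0.553 0.026 0.125] min [ 0.482 -0.025  0.065] max [0.629 0.12  0.167]
side knob_grip 0.8 px 318.0 221.0 5967 med [0.553 0.026 0.125] min [ 0.482 -0.025  0.061] max [0.631 0.123 0.169]
side knob_grip 0.69 px 399.0 205.0 256 med [0.799 0.102 0.003] min [ 0.747  0.049 -0.003] max [0.837 0.18  0.008]
side gauge_post 0.9 px 306.0 297.0 2132 med [ 0.475 -0.106  0.11 ] min [ 0.442 -0.144  0.08 ] max [ 0.512 -0.048  0.156]
side dial_face 0.68 px 306.0 297.0 2114 med [ 0.475 -0.107  0.11 ] min [ 0.442 -0
[... 1025 characters left out ...]
0.149]
top dial_face 0.71 px 425.0 271.0 1349 med [ 0.477 -0.09   0.112] min [ 0.442 -0.143  0.016] max [ 0.513 -0.043  0.157]
top tea_bowl 0.6 px 255.0 193.0 2048 med [0.652 0.277 0.022] min [0.593 0.218 0.008] max [0.696 0.321 0.08 ]
top tea_bowl 0.35 px 433.0 181.0 534 med [ 0.683 -0.131  0.048] min [ 0.662 -0.16   0.001] max [ 0.709 -0.11   0.052]
top tea_caddy 0.66 px 385.0 153.0 721 med [ 0.741 -0.02   0.065] min [ 0.716 -0.051  0.027] max [0.774 0.008 0.071]
top lid_rest 0.67 px 433.0 181.0 501 med [ 0.683 -0.131  0.048] min [ 0.662 -0.156  0.004] max [ 0.708 -0.111  0.052]
top tea_scoop 0.72 px 326.0 137.0 300 med [0.797 0.112 0.005] min [ 0.748  0.052 -0.001] max [0.837 0.186 0.011]
```

View pics/side0.png

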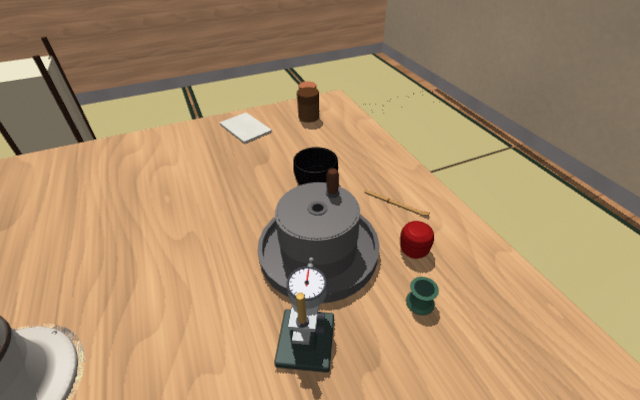

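View pics/top0.png

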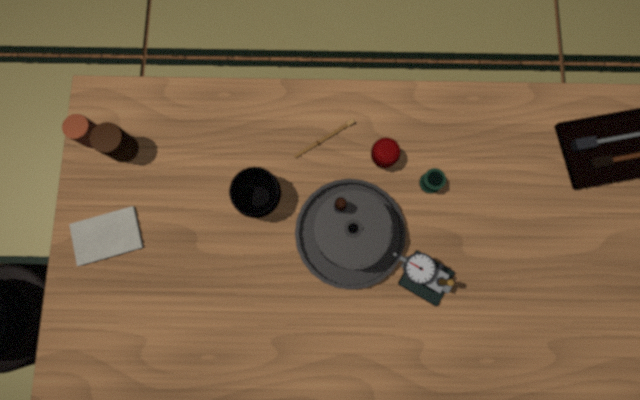

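The pictures show the mill at top-view pixel (353,228), the knob at (341,203), the dial at (421,267) and the brass post at about (447,283). In the side view the post is at (301,306) and the knob at (333,181). Next I measure these precisely.

```bash
cat > h.py <<'E'
from station import arm,capture,boxes_of,masks_of
import cv2,numpy as np
from scipy.optimize import least_squares
def cloud(c):
    f=200/np.tan(np.radians(c["fovy"]/2)); v,u=np.mgrid[:400,:640]; z=c["range_z"]
    P=np.stack([(u-c["cx"])*z/f,(v-c["cy"])*z/f,z],-1)@c["T"][:3,:3].T+c["T"][:3,3]
    P[z<=0]=np.nan; return P
def proj(c,p):
    f=200/np.tan(np.radians(c["fovy"]/2)); q=np.linalg.inv(c["T"])@np.append(p,1); return np.array([c["cx"]+f*q[0]/q[2],c["cy"]+f*q[1]/q[2]])
def plane(c,u,v,z):
    f=200/np.tan(np.radians(c["fovy"]/2)); d=c["T"][:3,:3]@np.array([(u-c["cx"])/f,(v-c["cy"])/f,1]); o=c["T"][:3,3]; return o+d*(z-o[2])/d[2]
def circ(p):
    r=least_squares(lambda x:np.hypot(p[:,0]-x[0],p[:,1]-x[1])-x[2],[*np.nanmean(p,0)[:2],.03],loss="soft_l1",f_scale=.002); return r.x
E
python3 - <<'E'
from h import *
for n in("side","top"):
    c=capture(n);P=cloud(c)
    R=masks_of(c,"runner")[0]["region"]; G=masks_of(c,"gauge_post")[0]["region"]
    d=cv2.dilate(R.astype(np.uint8),np.ones((5,5)))>0
    top=d&(np.abs(P[...,2]-.127)<.006)
    cs,_=cv2.findContours((cv2.morphologyEx(top.astype(np.uint8),cv2.MORPH_CLOSE,np.ones((15,15)))),cv2.RETR_EXTERNAL,cv2.CHAIN_APPROX_NONE)
    k=max(cs,key=cv2.contourArea)[:,0]
    p=np.array([plane(c,*q,.126) for q in k]); print(n,"runner",circ(p).round(4))
    kn=d&(P[...,2]>.14); v,u=np.nonzero(kn); print("knob pts",len(u),np.nanmedian(P[kn],0).round(4),"top@185" ,P[kn][:,2].max())
    kt=d&(P[...,2]>.178); print(" knobtop",kt.sum(),np.nanmean(P[kt],0).round(4) if kt.any() else None)
    d=cv2.dilate(G.astype(np.uint8),np.ones((5,5)))>0
    for lo,hi in((.12,.14),(.14,.17)):
        po=d&(P[...,2]>lo)&(P[...,2]<hi); v,u=np.nonzero(po); print("post",lo,len(u),u.mean() if len(u) else 0,v.mean() if len(u) else 0,np.nanmedian(P[po],0).round(4))
    da=d&(np.abs(P[...,2]-.112)<.005);img=c["img"]; w=d&(img.min(2)>150); v,u=np.nonzero(w); 
    if len(u): print("dial white",u.mean(),v.mean(),plane(c,u.mean(),v.mean(),.112).round(4))
    x0,y0=(240,140) if n=="side" else (280,160)
    crop=img[y0:y0+200,x0:x0+200,::-1]; cv2.imwrite(f"pics/{n}crop.png",cv2.resize(crop,(600,600),interpolation=cv2.INTER_CUBIC))
    # hough knob top
E
```

```text
side runner [0.5598 0.051  0.0795]
knob pts 267 [0.6026 0.0744 0.1664] top@185 0.1837315229580353
 knobtop 61 [0.6047 0.0797 0.1816]
post 0.12 64 300.765625 309.171875 [ 0.4556 -0.1361  0.1299]
post 0.14 108 299.94444444444446 299.3703703703704 [ 0.4566 -0.1344  0.1547]
dial white 305.16902834008096 291.2975708502024 [ 0.4766 -0.0985  0.112 ]
top runner [0.5618 0.0566 0.0794]
knob pts 138 [0.603  0.0845 0.1822] top@185 0.1873641728013784
 knobtop 98 [0.6053 0.0848 0.1834]
post 0.12 21 444.0952380952381 281.85714285714283 [ 0.4577 -0.1233  0.131 ]
post 0.14 49 449.2040816326531 282.3265306122449 [ 0.458  -0.1257  0.1575]
dial white 420.6096866096866 268.3789173789174 [ 0.4838 -0.082   0.112 ]
```

```bash
python3 -c "
import cv2,numpy as np
a=cv2.imread('pics/sidecrop.png');b=cv2.imread('pics/topcrop.png')
cv2.imwrite('pics/both.png',np.hstack([cv2.resize(a,(400,400)),cv2.resize(b,(400,400))]))"
```

```text
(no output)
```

View pics/both.png

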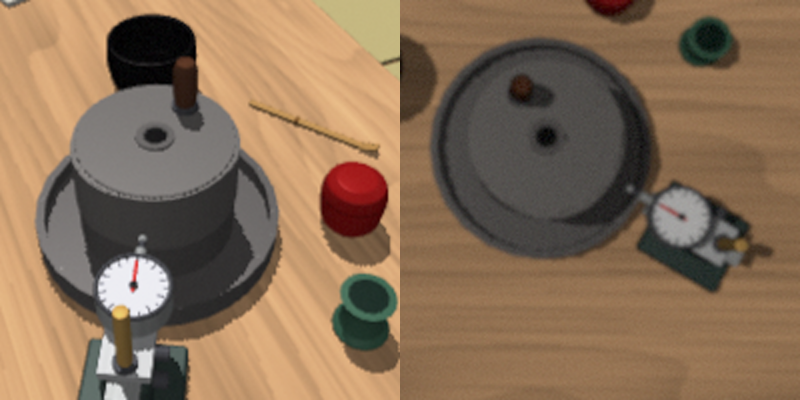

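The side and top cameras disagree by about 5 mm in y. I'll bring the gripper close and check it against the known TCP.

Call:
{"method": "arm_command", "body": {"rows": [[0.0,-0.02,-0.02,0.06,1],[0.0,-0.048,-0.048,0.13,1],[0.0,-0.077,-0.077,0.2,1],[0.0,-0.106,-0.106,0.27,1],[0,-0.135,-0.135,0.34,1],[0,-0.164,-0.164,0.41,1],[0,-0.193,-0.193,0.48,1],[0,-0.222,-0.222,0.55,1],[0,-0.251,-0.251,0.62,1],[0,-0.28,-0.28,0.69,1],[0,-0.305,-0.305,0.75,1],[0,-0.32,-0.32,0.78,1]], "force": 20}}

```text
clock: 2.3
tool_pos: [0.3973, -0.2306, 0.2319]
ee_rot: [[0.001, -0.491, -0.871], [0.0, -0.871, 0.491], [-1.0, -0.001, -0.001]]
wrist_force: [0.7, -0.6, 1.2]
finger_gap: 0.0857
```

Call:
{"method": "arm_command", "body": {"rows": [[0,-0.02,0,0,1],[0.0,-0.05,-0.001,0,1],[0.01,-0.08,-0.002,0,1],[0.02,-0.105,-0.002,0,1],[0.03,-0.118,-0.002,0,1],[0.03,-0.118,-0.002,0,1],[0.03,-0.118,-0.002,0,1]]}}

```text
clock: 2.88
tool_pos: [0.4549, -0.1324, 0.2011]
ee_rot: [[-0.001, -0.491, -0.871], [0.0, -0.871, 0.491], [-1.0, 0.0, 0.001]]
wrist_force: [-0.1, -0.1, -0.2]
finger_gap: 0.0853
```

Run:
```python
from h import *
s=arm.get_state();t=np.array(s["tool_pos"]);R=np.array(s["ee_rot"]);print(t.round(4),s["clock"])
ims=[]
for n in("side","top"):
    c=capture(n);im=c["img"][:,:,::-1].copy()
    im=cv2.resize(im,None,fx=4,fy=4,interpolation=cv2.INTER_CUBIC)
    for q,col in [(t,(0,0,255)),(t+R@[-.013,.0425,.0],(0,255,0)),(t+R@[-.013,-.0425,.0],(0,255,0))]:
        u=(proj(c,q)*4+2).astype(int); cv2.drawMarker(im,tuple(int(a) for a in u),col,cv2.MARKER_CROSS,14,1)
    u=(proj(c,t)*4).astype(int); ims.append(im[max(u[1]-160,0):u[1]+240,max(0,u[0]-200):u[0]+200][:400,:400])
    np.savez(f"c1{n}.npz",**{k:v for k,v in c.items()})
cv2.imwrite("pics/p1.png",np.hstack(ims))
```

```text
[ 0.4549 -0.1324  0.2011] 2.8833
```

View pics/p1.png

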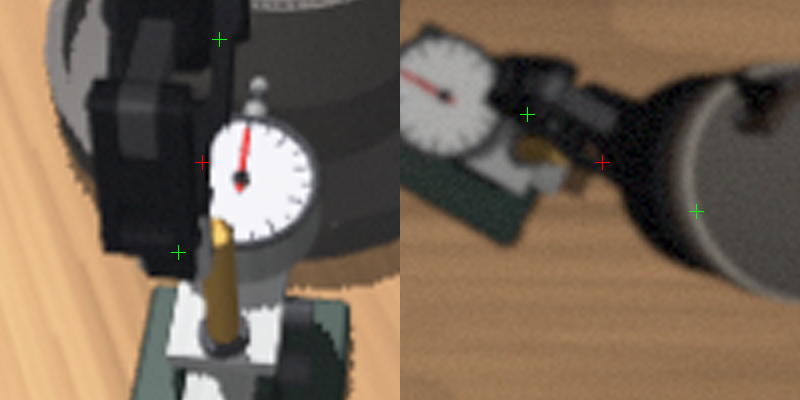

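Run:
```python
from h import *
s=arm.get_state();t=np.array(s["tool_pos"]);R=np.array(s["ee_rot"])
for n in("side","top"):
    c=dict(np.load(f"c1{n}.npz"));P=cloud(c);Q=(P-t)@R
    img=c["img"].astype(int)
    m=(np.abs(Q[...,1])<.09)&(np.abs(Q[...,2])<.06)
    for lo in np.arange(-.06,.02,.01):
        k=m&(Q[...,0]>lo)&(Q[...,0]<lo+.01)&(P[...,2]>.165)
        if k.sum()>5:
            q=Q[k]; print(n,"x",lo.round(2),k.sum(),"y",np.percentile(q[:,1],[2,50,98]).round(4),"z",np.percentile(q[:,2],[2,50,98]).round(4))
    br=(img[...,0]>90)&(img[...,0]-img[...,2]>60)&(P[...,2]>.115)&(P[...,2]<.165)&m
    q=Q[br]
    print("post",len(q),"toolframe y",np.percentile(q[:,1],[5,50,95]).round(4),"z",np.percentile(q[:,2],[5,50,95]).round(4),P[br].mean(0).round(4))
    k=br&(P[...,2]>.152); print("cap",k.sum(),Q[k].mean(0).round(4))
```

```text
side x -0.06 24 y [0.0454 0.0534 0.0711] z [-0.0135 -0.0118 -0.0015]
side x -0.05 14 y [-0.0455 -0.0433  0.0491] z [-0.0108 -0.0102 -0.0082]
side x -0.04 31 y [-0.0433  0.0491  0.0568] z [-0.0108 -0.0098  0.0061]
side x -0.03 80 y [-0.0447  0.055   0.0568] z [-0.0108 -0.0057  0.0066]
side x -0.02 39 y [-0.0474  0.0487  0.055 ] z [-0.0109 -0.0076  0.0106]
post 51 toolframe y [-0.008   0.0006  0.0026] z [-0.0053 -0.0011  0.0022] [ 0.4566 -0.1338  0.1426]
cap 27 [ 0.0451 -0.0042 -0.0027]
top x -0.06 6 y [-0.0569 -0.0519 -0.0478] z [0.0114 0.0132 0.0146]
top x -0.03 7 y [-0.0515 -0.0499 -0.0448] z [0.0084 0.0113 0.0123]
post 2 toolframe y [-0.0103 -0.0091 -0.008 ] z [0.0042 0.0045 0.0048] [ 0.4555 -0.124   0.1592]
cap 2 [ 0.0424 -0.0091  0.0045]
```

The side camera agrees with the TCP. The post axis is about 5 mm ahead of the jaw centre and 2 mm sideways, so I centre, lower and close gently.

Call:
{"method": "arm_command", "body": {"rows": [[0.015,-0.002,-0.001,0,1],[0.035,-0.005,-0.002,0,1],[0.055,-0.005,-0.002,0,0.8],[0.07,-0.005,-0.002,0,0.5],[0.077,-0.005,-0.002,0,0.2],[0.077,-0.005,-0.002,0,0],[0.077,-0.005,-0.002,0,-0.2],[0.077,-0.005,-0.002,0,-0.4],[0.077,-0.005,-0.002,0,-0.6],[0.077,-0.005,-0.002,0,-0.8],[0.077,-0.005,-0.002,0,-0.8],[0.077,-0.005,-0.002,0,-0.8]], "force": 20}}

```text
clock: 3.98
tool_pos: [0.4602, -0.1301, 0.1254]
ee_rot: [[0.002, -0.493, -0.87], [-0.001, -0.87, 0.493], [-1.0, 0.0, -0.002]]
wrist_force: [-2.0, -0.2, 7.9]
finger_gap: 0.0122
```

```bash
cat > d.py <<'E'
from h import *
import sys
def shot(name,box=None):
    c=capture("side"); im=c["img"][:,:,::-1]
    x,y,w=box or (260,235,100)
    cv2.imwrite(f"pics/{name}.png",cv2.resize(im[y:y+w,x:x+w],(600,600),interpolation=cv2.INTER_CUBIC)); np.savez(f"{name}.npz",**c); return c
if __name__=="__main__":
    s=arm.get_state();print(s["clock"],np.round(s["tool_pos"],4),s["wrist_force"],s["finger_gap"]);shot(sys.argv[1])
E
python3 d.py d1
```

```text
3.9833 [ 0.4602 -0.1301  0.1254] [-1.99137053 -0.1564258   7.86420663] 0.012173801400705963
```

View pics/d1.png

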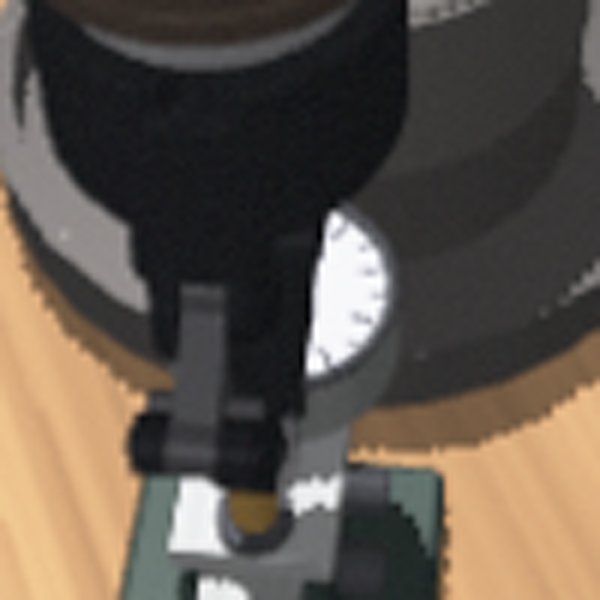

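The post is gripped, and the right half of the dial stays visible (centre near crop (315,290)). I advance 8 mm and look.

Call:
{"method": "arm_command", "body": {"rows": [[0,-0.002,0,0,-0.8],[0,-0.004,0,0,-0.8],[0,-0.006,0,0,-0.8],[0,-0.008,0,0,-0.8],[0,-0.008,0,0,-0.8]]}}

```text
clock: 4.45
tool_pos: [0.4635, -0.1242, 0.1254]
ee_rot: [[0.0, -0.493, -0.87], [-0.003, -0.87, 0.493], [-1.0, 0.002, -0.002]]
wrist_force: [-2.2, -2.6, 8.6]
finger_gap: 0.0123
```

```bash
python3 d.py d2
```

```text
4.45 [ 0.4635 -0.1242  0.1254] [-2.16512131 -2.63140027  8.61439735] 0.012335424431352547
```

View pics/d2.png

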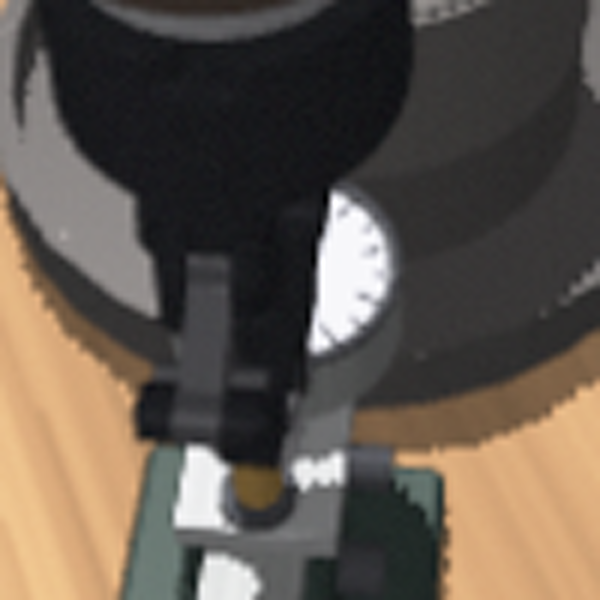

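The needle isn't in the visible sector yet (under about 1 mm). I advance another 3 mm.

Call:
{"method": "arm_command", "body": {"rows": [[0,-0.001,0,0,-0.8],[0,-0.002,0,0,-0.8],[0,-0.003,0,0,-0.8],[0,-0.003,0,0,-0.8]]}}

```text
clock: 4.83
tool_pos: [0.4648, -0.1218, 0.1254]
ee_rot: [[0.0, -0.494, -0.87], [-0.003, -0.87, 0.494], [-1.0, 0.002, -0.002]]
wrist_force: [-2.9, -3.5, 9.2]
finger_gap: 0.0125
```

```bash
python3 d.py d3
```

```text
4.8333 [ 0.4648 -0.1218  0.1254] [-2.92330485 -3.45500821  9.24055323] 0.012476122702274417
```

View pics/d3.png

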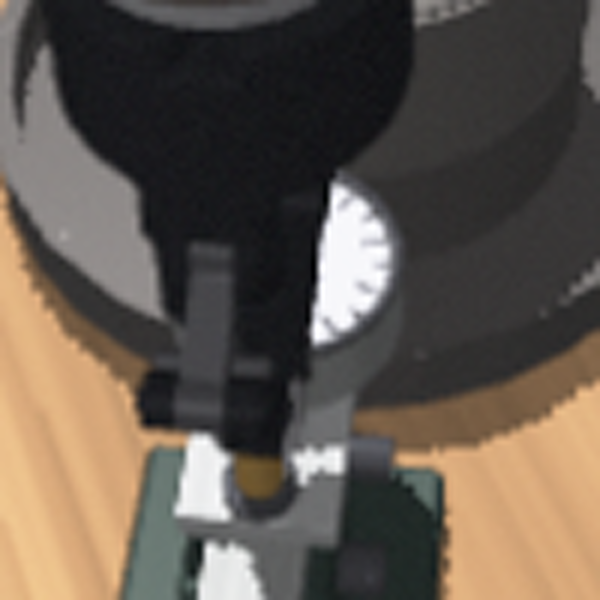

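Call:
{"method": "arm_command", "body": {"rows": [[0,-0.001,0,0,-0.8],[0,-0.002,0,0,-0.8],[0,-0.003,0,0,-0.8],[0,-0.003,0,0,-0.8]]}}

```text
clock: 5.22
tool_pos: [0.4663, -0.1191, 0.1254]
ee_rot: [[0.0, -0.494, -0.87], [-0.003, -0.87, 0.494], [-1.0, 0.002, -0.002]]
wrist_force: [-3.4, -3.6, 8.1]
finger_gap: 0.012
```

```bash
python3 d.py d4
```

```text
5.2167 [ 0.4663 -0.1191  0.1254] [-3.36657245 -3.59624802  8.11000654] 0.012019517695847436
```

View pics/d4.png

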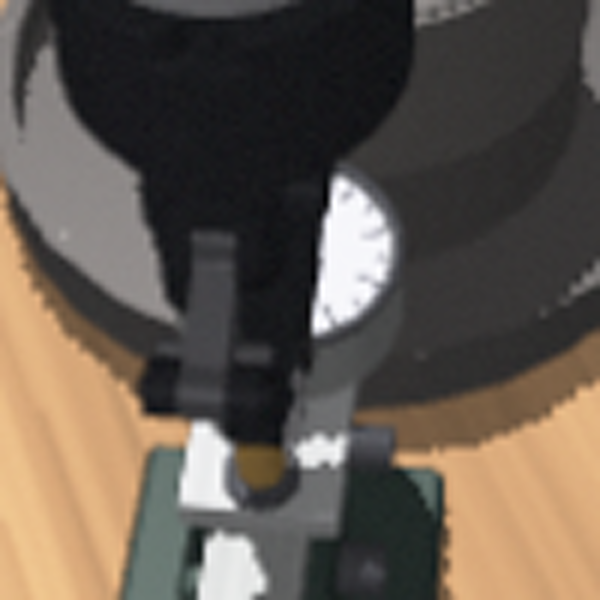

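Call:
{"method": "arm_command", "body": {"rows": [[0,-0.001,0,0,-0.8],[0,-0.002,0,0,-0.8],[0,-0.0025,0,0,-0.8],[0,-0.0025,0,0,-0.8]]}}

```text
clock: 5.6
tool_pos: [0.4675, -0.117, 0.1254]
ee_rot: [[0.0, -0.494, -0.87], [-0.003, -0.87, 0.494], [-1.0, 0.002, -0.001]]
wrist_force: [-3.2, -4.2, 8.8]
finger_gap: 0.0126
```

```bash
python3 d.py d5
```

```text
5.6 [ 0.4675 -0.117   0.1254] [-3.15630512 -4.16076493  8.78560275] 0.01263352452229657
```

View pics/d5.png

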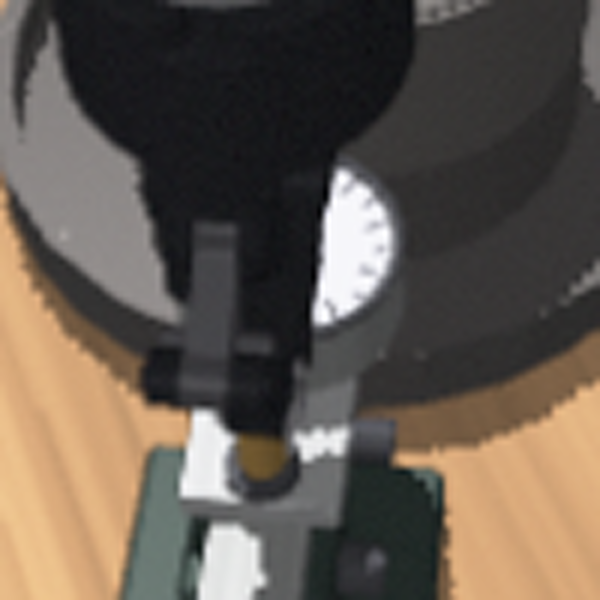

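Still no needle past about 30°, so I continue in steps too small to skip the visible sector.

Call:
{"method": "arm_command", "body": {"rows": [[0,-0.001,0,0,-0.8],[0,-0.002,0,0,-0.8],[0,-0.003,0,0,-0.8],[0,-0.003,0,0,-0.8]]}}

```text
clock: 5.98
tool_pos: [0.469, -0.1144, 0.1254]
ee_rot: [[0.0, -0.494, -0.87], [-0.003, -0.87, 0.494], [-1.0, 0.002, -0.002]]
wrist_force: [-2.6, -3.6, 8.2]
finger_gap: 0.0124
```

```bash
python3 d.py d6
python3 - <<'E'
from h import *
c=capture("top");cv2.imwrite("pics/t6.png",cv2.resize(c["img"][180:330,300:500,::-1],(800,600),interpolation=cv2.INTER_CUBIC))
E
```

```text
5.9833 [ 0.469  -0.1144  0.1254] [-2.55713486 -3.57495007  8.1690567 ] 0.012401452115296328
```

View pics/d6.png

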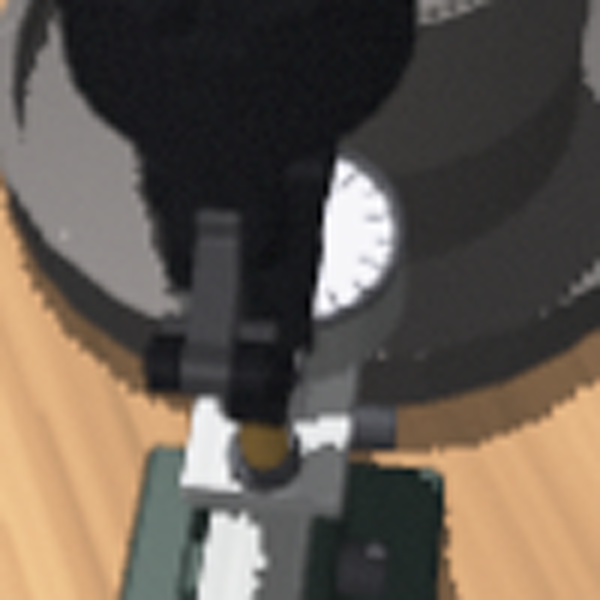

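View pics/t6.png

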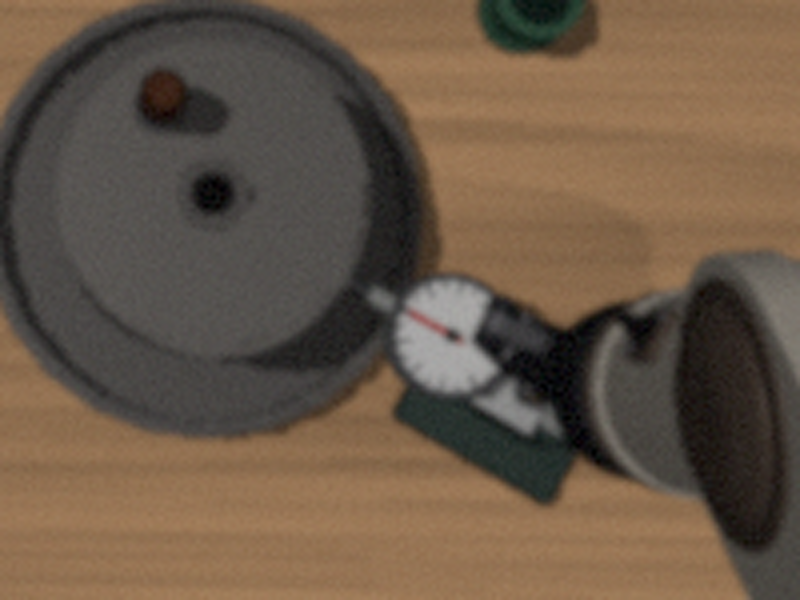

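The top view shows the dial clearly: the needle is still at about 0, with the tip near (365,290) just short of the stone side. I advance 4 mm.

Call:
{"method": "arm_command", "body": {"rows": [[0,-0.001,0,0,-0.8],[0,-0.002,0,0,-0.8],[0,-0.003,0,0,-0.8],[0,-0.004,0,0,-0.8],[0,-0.004,0,0,-0.8]]}}

```text
clock: 6.5
tool_pos: [0.4708, -0.1112, 0.1254]
ee_rot: [[-0.0, -0.494, -0.87], [-0.003, -0.87, 0.494], [-1.0, 0.003, -0.001]]
wrist_force: [-4.2, -4.7, 9.3]
finger_gap: 0.0122
```

```bash
cat > t.py <<'E'
from h import *
import sys
s=arm.get_state();print(s["clock"],np.round(s["tool_pos"],4),np.round(s["wrist_force"],1),s["finger_gap"])
c=capture("top");np.savez(f"t_{sys.argv[1]}.npz",**c);cv2.imwrite(f"pics/t_{sys.argv[1]}.png",cv2.resize(c["img"][235:295,370:450,::-1],(800,600),interpolation=cv2.INTER_CUBIC))
E
python3 t.py 7
```

```text
6.5 [ 0.4708 -0.1112  0.1254] [-4.2 -4.7  9.3] 0.012159516157362686
```

View pics/t_7.png

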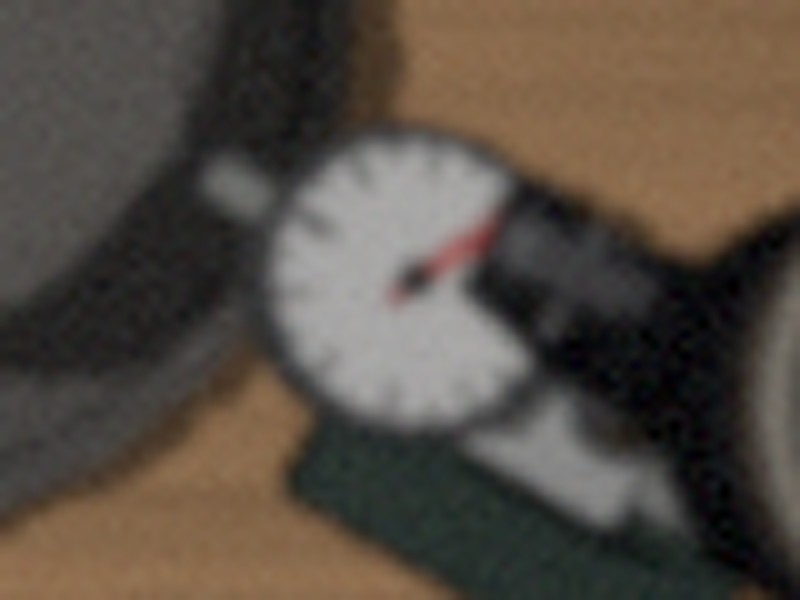

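Needle: hub (412,280), point (500,225), bold mark toward (315,220). That is about 117° clockwise, or about 3.25 mm. Good, so I release and lift.

Call:
{"method": "arm_command", "body": {"rows": [[0,0,0,0,-0.8],[0,0,0,0,-0.8],[0,0,0,0,-0.5],[0,0,0,0,-0.1],[0,0,0,0,0.1],[0,0,0,0,0.1],[-0.02,0,0,0,0.1],[-0.045,0,0,0,0.1],[-0.07,0,0,0,0.1],[-0.09,0,0,0,0.1],[-0.095,0,0,0,0.1]]}}

```text
clock: 7.47
tool_pos: [0.473, -0.1091, 0.2224]
ee_rot: [[0.005, -0.492, -0.871], [-0.002, -0.871, 0.492], [-1.0, -0.001, -0.005]]
wrist_force: [0.3, 0.3, 0.3]
finger_gap: 0.0468
```

```bash
python3 t.py 8
python3 - <<'E'
from h import *
for n in("side","top"):
    c=capture(n);P=cloud(c);np.savez(f"c8{n}.npz",**c)
    R=masks_of(c,"runner")[0]["region"]; d=cv2.dilate(R.astype(np.uint8),np.ones((5,5)))>0
    kt=d&(P[...,2]>.178); print(n," knobtop",kt.sum(),np.nanmean(P[kt],0).round(4))
    pt=P[...,2]; v,u=np.nonzero(kt); print(u.mean(),v.mean(),plane(c,u.mean(),v.mean(),.185).round(4))
    cv2.imwrite(f"pics/c8{n}.png",cv2.resize(c["img"][150:300,250:450,::-1],(800,600),interpolation=cv2.INTER_CUBIC))
E
```

```text
7.4667 [ 0.473  -0.1091  0.2224] [0.3 0.3 0.3] 0.04677834559289447
side  knobtop 0 [nan nan nan]
nan nan [nan nan nan]
top  knobtop 97 [0.6052 0.0849 0.1837]
340.64948453608247 202.7835051546392 [0.605 0.085 0.185]<stdin>:5: RuntimeWarning: Mean of empty slice
<stdin>:6: RuntimeWarning: Mean of empty slice.
  ret = ret.dtype.type(ret / rcount)
```

View pics/c8top.png

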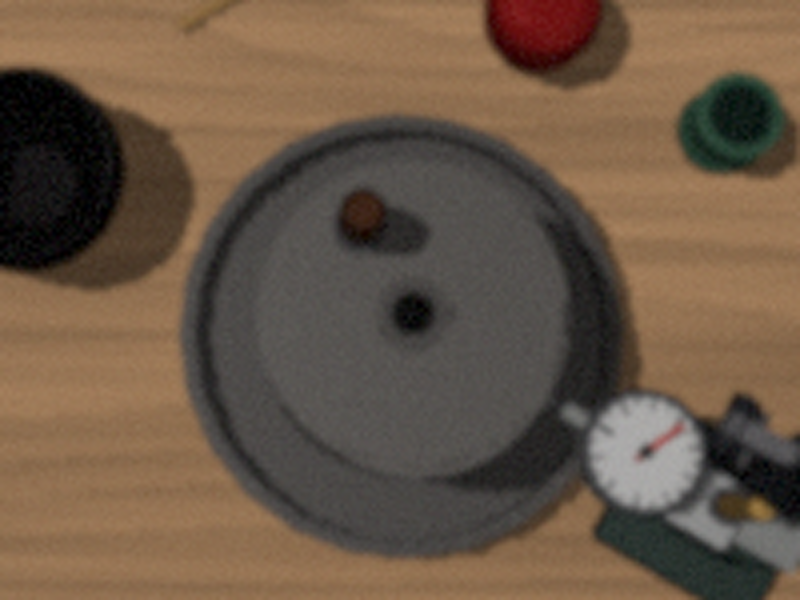

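View pics/c8side.png

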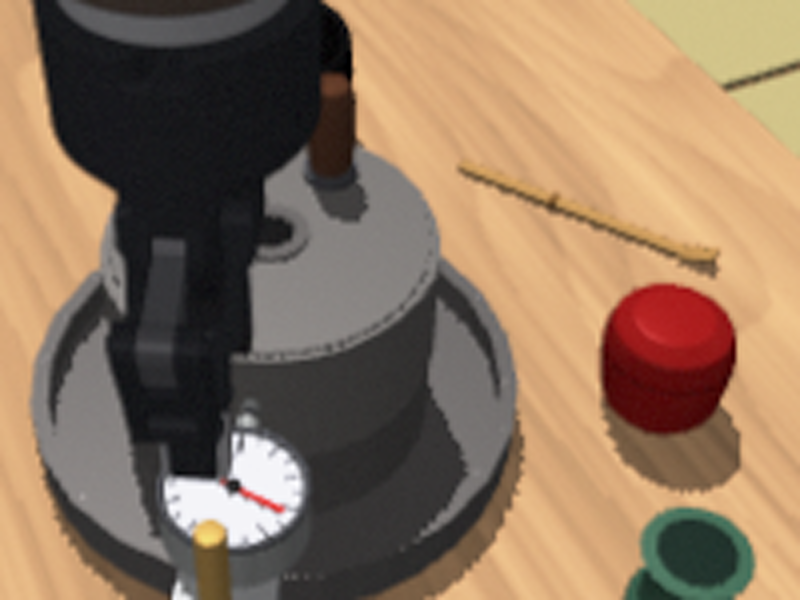

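Run:
```python
from h import *
def nat(x,y,x0=250,y0=150,s=4): return ((x+.5)/s-.5+x0,(y+.5)/s-.5+y0)
top=dict(np.load("c8top.npz"));side=dict(np.load("c8side.npz"))
u=np.array([.493,.87])
for n,c,L in(("top",top,[("bore",412,314,.127),("knobtop",363,212,.185),("knobbase",352,232,.133),("postcap",762,508,.158),("dial",645,451,.112)]),("side",side,[("bore",275,231,.130),("knobtop",335,87,.185),("postcap",209,532,.158),("dial",234,487,.112)])):
    b=None
    for nm,x,y,z in L:
        p=plane(c,*nat(x,y),z)
        if b is None:b=p
        print(n,nm,p.round(4),"rel spindle",(p-b)[:2].round(4),np.hypot(*(p-b)[:2]).round(4))
    P=cloud(c)
    m=cv2.dilate(masks_of(capture("top"),"runner")[0]["region"].astype(np.uint8),np.ones((3,3)))>0 if n=="top" else None
```

```text
top bore [0.5626 0.0579 0.127 ] rel spindle [0. 0.] 0.0
top knobtop [0.6053 0.0855 0.185 ] rel spindle [0.0427 0.0276] 0.0509
top knobbase [0.6034 0.0891 0.133 ] rel spindle [0.0409 0.0311] 0.0514
top postcap [ 0.4682 -0.1087  0.158 ] rel spindle [-0.0944 -0.1667] 0.1915
top dial [ 0.4956 -0.0624  0.112 ] rel spindle [-0.0669 -0.1203] 0.1377
side bore [0.5637 0.0518 0.13  ] rel spindle [0. 0.] 0.0
side knobtop [0.6059 0.0765 0.185 ] rel spindle [0.0422 0.0248] 0.0489
side postcap [ 0.468  -0.1125  0.158 ] rel spindle [-0.0957 -0.1643] 0.1901
side dial [ 0.4951 -0.065   0.112 ] rel spindle [-0.0686 -0.1167] 0.1354
```

The top camera agrees with the gripped post to about 1 mm. From it, the spindle is near (0.5625, 0.057) and the knob near (0.605, 0.085). The arm gives about 2 N/mm against the bush's 12 N/mm, so a small centring error stays gentle. I move over the knob.

Call:
{"method": "arm_command", "body": {"rows": [[0,-0.015,-0.001,0,0.4],[0,-0.045,-0.004,0,0.4],[0,-0.08,-0.007,0,0.4],[0,-0.115,-0.01,0,0.4],[0,-0.15,-0.013,0,0.4],[0,-0.185,-0.016,0,0.4],[0,-0.215,-0.018,0,0.4],[0,-0.23,-0.0195,0,0.4],[0,-0.234,-0.0195,0,0.4],[0,-0.234,-0.0195,0,0.4],[0,-0.234,-0.0195,0,0.4]], "force": 20}}

```text
clock: 8.73
tool_pos: [0.6023, 0.0838, 0.2183]
ee_rot: [[-0.002, -0.493, -0.87], [-0.001, -0.87, 0.493], [-1.0, 0.002, 0.001]]
wrist_force: [-0.5, -0.3, -0.6]
finger_gap: 0.0596
```

Run:
```python
from h import *
s=arm.get_state();print(s["clock"],np.round(s["tool_pos"],4),np.round(s["joint_pos"],2))
c=capture("side");np.savez("c9.npz",**c);cv2.imwrite(f"pics/c9s.png",cv2.resize(c["img"][120:320,200:460,::-1],(780,600),interpolation=cv2.INTER_CUBIC))
```

```text
8.7333 [0.6023 0.0838 0.2183] [ 0.3   0.48 -0.65  1.67  0.32  1.1  -2.53]
```

View pics/c9s.png

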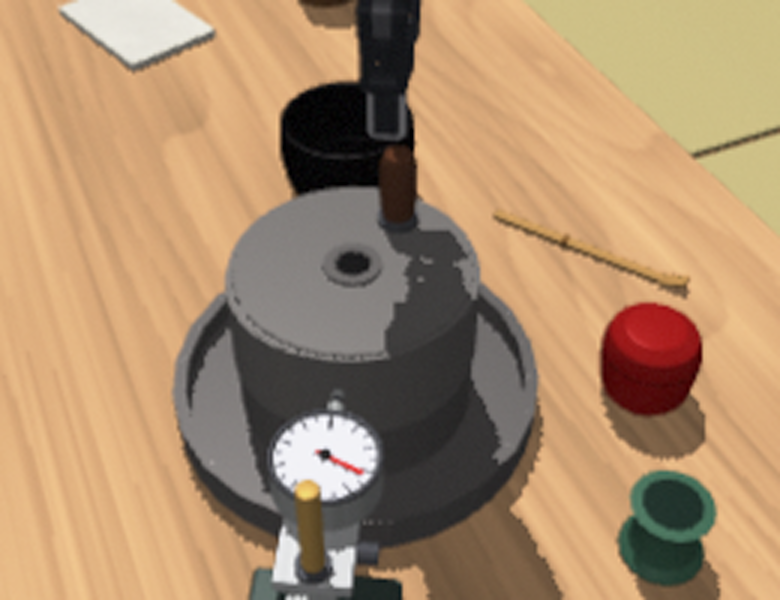

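The side view shows the whole dial (hub at (325,455)) and the open fingers over the knob at (397,155). Joint 7 is near its limit, so I turn the tool back by 1.1 rad. That also makes the jaws tangential to the stone.

Call:
{"method": "arm_command", "body": {"rows": [[0,-0.001,-0.001,-0.06,0.4],[0,-0.0024,-0.002,-0.17,0.4],[0,-0.0024,-0.002,-0.28,0.4],[0,-0.0024,-0.002,-0.39,0.4],[0,-0.0024,-0.002,-0.5,0.4],[0,-0.0024,-0.002,-0.61,0.4],[0,-0.0024,-0.002,-0.72,0.4],[0,-0.0024,-0.002,-0.83,0.4],[0,-0.0024,-0.002,-0.94,0.4],[0,-0.0024,-0.002,-1.04,0.4],[0,-0.0024,-0.002,-1.1,0.4],[0,-0.0024,-0.002,-1.1,0.4]], "force": 20}}

```text
clock: 9.78
tool_pos: [0.6056, 0.0834, 0.2191]
ee_rot: [[-0.001, 0.551, -0.834], [-0.001, -0.834, -0.551], [-1.0, 0.001, 0.001]]
wrist_force: [-0.0, -0.6, 0.0]
finger_gap: 0.0596
```

Run:
```python
from h import *
s=arm.get_state();t=np.array(s["tool_pos"]);R=np.array(s["ee_rot"]);print(s["clock"],np.round(t,4),np.round(s["joint_pos"],2),R.round(3).tolist())
c=capture("side");np.savez("c10.npz",**c)
im=cv2.resize(c["img"][:,:,::-1],None,fx=5,fy=5,interpolation=cv2.INTER_CUBIC)
for q,col in [(t,(0,0,255)),(t+R@[-.01,.03,0],(0,255,0)),(t+R@[-.01,-.03,0],(0,255,0)),([.605,.085,.185],(255,0,0)),([.605,.085,.133],(255,0,0))]:
    u=(proj(c,np.array(q))*5+2).astype(int); cv2.drawMarker(im,tuple(int(a) for a in u),col,cv2.MARKER_CROSS,14,1)
cv2.imwrite("pics/c10.png",im[600:1100,1300:2000])
```

```text
9.7833 [0.6056 0.0834 0.2191] [ 0.45  0.56 -0.89  1.65  0.47  1.15 -1.54] [[-0.001, 0.551, -0.834], [-0.001, -0.834, -0.551], [-1.0, 0.001, 0.001]]
```

View pics/c10.png

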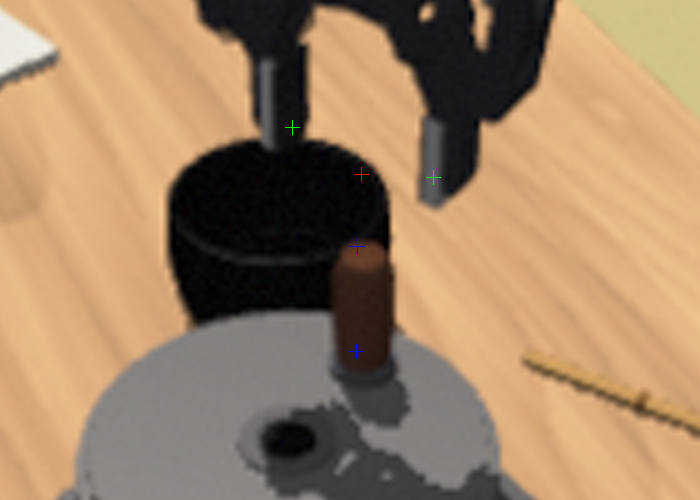

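The knob (362,252) lies between the pads at (272,140) and (432,195). I lower and close.

Call:
{"method": "arm_command", "body": {"rows": [[0.01,0,0,0,0.4],[0.03,0,0,0,0.4],[0.05,0,0,0,0.3],[0.066,0,0,0,0.2],[0.071,0,0,0,0],[0.071,0,0,0,-0.2],[0.071,0,0,0,-0.4],[0.071,0,0,0,-0.55],[0.071,0,0,0,-0.6],[0.071,0,0,0,-0.6]], "force": 20}}

```text
clock: 10.67
tool_pos: [0.6066, 0.0851, 0.1488]
ee_rot: [[0.001, 0.551, -0.834], [-0.001, -0.834, -0.551], [-1.0, 0.001, -0.0]]
wrist_force: [0.1, -2.5, -3.6]
finger_gap: 0.0232
```

```bash
cat > w.py <<'E'
from h import *
import sys
s=arm.get_state();t=np.array(s["tool_pos"]);R=np.array(s["ee_rot"])
print("clk",round(s["clock"],2),"tcp",t.round(4),"F",np.round(s["wrist_force"],1),"Ftool",(R.T@s["wrist_force"]).round(1),"gap",round(s["finger_gap"],4),"j7",round(s["joint_pos"][6],2))
c=capture("side");n=sys.argv[1];np.savez(n+".npz",**c)
cv2.imwrite(f"pics/{n}.png",cv2.resize(c["img"][150:310,250:410,::-1],(600,600),interpolation=cv2.INTER_CUBIC))
E
python3 w.py w1
```

```text
clk 10.67 tcp [0.6066 0.0851 0.1488] F [ 0.1 -2.5 -3.6] Ftool [3.6 2.1 1.3] gap 0.0232 j7 -1.59
```

View pics/w1.png

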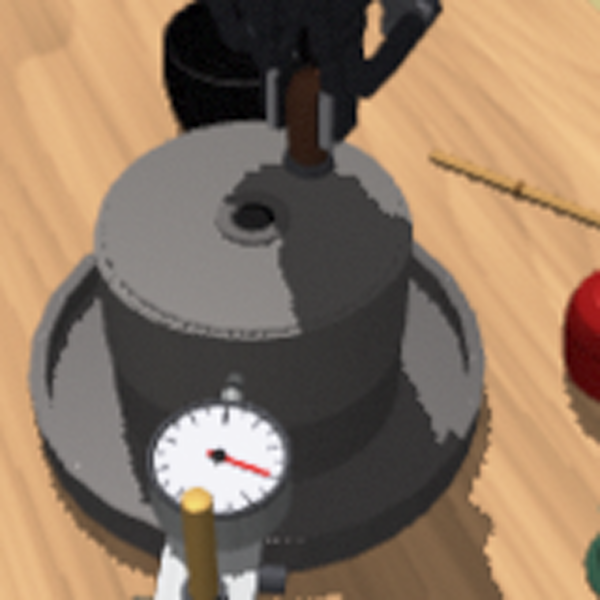

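The knob is held (gap 23 mm) and the dial reads about 3.2 mm. The tool's z axis points at the spindle, so the circle is simple in tool axes. A helper works out the rows.

```bash
cat > arc.py <<'E'
import sys,numpy as np
def arc(a,b,n=12,r=.052,ez=0,ey=0):
    # smooth ramp from a to b degrees (stone turn since grip)
    s=(np.arange(1,n+1))/n; s=np.clip((s-.0)*1.0,0,1)
    w=np.array([.4]+[1]*(n-2)+[.4]);s=np.cumsum(w)/w.sum()
    th=np.radians(a+(b-a)*s);t0=np.radians(a)
    return [[0,round(float(-r*(np.sin(t)-np.sin(t0))),4),round(float(r*(np.cos(t0)-np.cos(t))),4),0,-0.6] for t in th]
if __name__=="__main__":
    print(str(arc(float(sys.argv[1]),float(sys.argv[2]))))
E
for a in 0 24 48 72 96 120 144 168 192 216 240 264 288 312 336 360; do python3 arc.py $a $((a+24)); done
```

```text
[[0, -0.0008, 0.0, 0, -0.6], [0, -0.0028, 0.0001, 0, -0.6], [0, -0.0048, 0.0002, 0, -0.6], [0, -0.0068, 0.0005, 0, -0.6], [0, -0.0088, 0.0008, 0, -0.6], [0, -0.0108, 0.0011, 0, -0.6], [0, -0.0128, 0.0016, 0, -0.6], [0, -0.0147, 0.0021, 0, -0.6], [0, -0.0166, 0.0027, 0, -0.6], [0, -0.0185, 0.0034, 0, -0.6], [0, -0.0204, 0.0042, 0, -0.6], [0, -0.0212, 0.0045, 0, -0.6]]
[[0, -0.0007, 0.0003, 0, -0.6], [0, -0.0025, 0.0012, 0, -0.6], [0, -0.0043, 0.0022, 0, -0.6], [0, -0.0061, 0.0032, 0, -0.6], [0, -0.0078, 0.0043, 0, -0.6], [0, -0.0094, 0.0054, 0, -0.6], [0, -0.011, 0.0067, 0, -0.6], [0, -0.0126, 0.0079, 0, -0.6], [0, -0.0141, 0.0093, 0, -0.6], [0, -0.0155, 0.0107, 0, -0.6], [0, -0.0169, 0.0121, 0, -0.6], [0, -0.0175, 0.0127, 0, -0.6]]
[[0, -0.0005, 0.0006, 0, -0.6], [0, -0.0018, 0.0021, 0, -0.6], [0, -0.0031, 0.0037, 0, -0.6], [0, -0.0042, 0.0054, 0, -0.6], [0, -0.0053, 0.0071, 0, -0.6], [0, -0.0064, 0.0088, 0, -0.6], [0, -0.0074, 0.0106, 0, -0.6], [0, -0.0083, 0.0124, 0, -0.6], [0, -0.0091, 0.0142, 0, -0.6], [0, -0.0099, 0.0161, 0, -0.6], [0, -0.0106, 0.018, 0, -0.6], [0, -0.0108, 0.01
[... 4128 characters left out ...]
, 0, -0.6], [0, -0.0045, -0.0018, 0, -0.6], [0, -0.0064, -0.0024, 0, -0.6], [0, -0.0084, -0.0029, 0, -0.6], [0, -0.0103, -0.0034, 0, -0.6], [0, -0.0123, -0.0037, 0, -0.6], [0, -0.0143, -0.004, 0, -0.6], [0, -0.0163, -0.0043, 0, -0.6], [0, -0.0183, -0.0044, 0, -0.6], [0, -0.0203, -0.0045, 0, -0.6], [0, -0.0212, -0.0045, 0, -0.6]]
[[0, -0.0008, 0.0, 0, -0.6], [0, -0.0028, 0.0001, 0, -0.6], [0, -0.0048, 0.0002, 0, -0.6], [0, -0.0068, 0.0005, 0, -0.6], [0, -0.0088, 0.0008, 0, -0.6], [0, -0.0108, 0.0011, 0, -0.6], [0, -0.0128, 0.0016, 0, -0.6], [0, -0.0147, 0.0021, 0, -0.6], [0, -0.0166, 0.0027, 0, -0.6], [0, -0.0185, 0.0034, 0, -0.6], [0, -0.0204, 0.0042, 0, -0.6], [0, -0.0212, 0.0045, 0, -0.6]]
```

Call:
{"method": "arm_command", "body": {"rows": [[0,-0.001,0,0,-0.6],[0,-0.003,0,0,-0.6],[0,-0.005,0,0,-0.6],[0,-0.007,0.0005,0,-0.6],[0,-0.009,0.001,0,-0.6],[0,-0.011,0.001,0,-0.6],[0,-0.013,0.0015,0,-0.6],[0,-0.0145,0.002,0,-0.6],[0,-0.0165,0.0025,0,-0.6],[0,-0.0185,0.0035,0,-0.6],[0,-0.0205,0.004,0,-0.6],[0,-0.021,0.0045,0,-0.6]]}}

```text
clock: 11.72
tool_pos: [0.5917, 0.1003, 0.1488]
ee_rot: [[0.002, 0.551, -0.834], [-0.001, -0.834, -0.551], [-1.0, 0.002, -0.001]]
wrist_force: [3.3, -2.9, -3.0]
finger_gap: 0.0231
```

```bash
python3 w.py w2
```

```text
clk 11.72 tcp [0.5917 0.1003 0.1488] F [ 3.3 -2.9 -3. ] Ftool [ 3.   4.3 -1.1] gap 0.0231 j7 -1.62
```

View pics/w2.png

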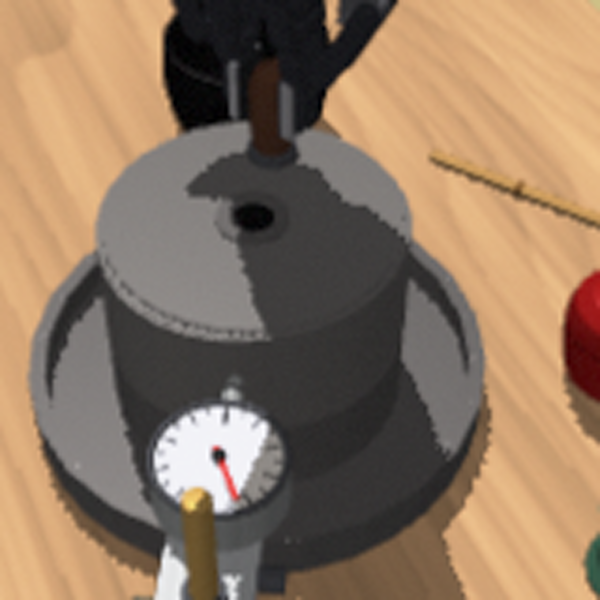

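Stone turned by about 24°. Forces are small (4.3 N tangential, 1 N radial), and the needle has moved clockwise to about 5 mm. I'll add an automatic needle reader and continue.

```bash
cat > w.py <<'E'
from h import *
import sys
SP=np.array([.563,.0565])
def needle(c):
    img=c["img"].astype(float); hub=(250+219.5/3.75-.4,150+455.5/3.75-.4)
    h=plane(c,*hub,.112)[:2]
    v,u=np.mgrid[255:292,285:332]; r=img[255:292,285:332]
    red=np.clip(r[...,0]-np.maximum(r[...,1],r[...,2])-40,0,None)
    p=np.array([[plane(c,x,y,.112)[:2]-h for x,y in zip(ru,rv)] for ru,rv in zip(u,v)])
    d=np.hypot(p[...,0],p[...,1]); w=red*((d>.005)&(d<.026))
    # brass post is orange: need r-g high
    w=w*((r[...,0]-r[...,1])>60)*(np.abs(r[...,1]-r[...,2])<45)
    m=(p*w[...,None]).sum((0,1)); ang=np.arctan2(m[1],m[0]); b=np.arctan2(.87,.4935)
    return np.degrees((b-ang))%360, w.sum()
if __name__=="__main__":
    s=arm.get_state();t=np.array(s["tool_pos"]);R=np.array(s["ee_rot"])
    k=t[:2]-SP
    print("clk",round(s["clock"],2),"tcp",t.round(4),"phi",np.degrees(np.arctan2(k[1],k[0])).round(1),"r",np.hypot(*k).round(4),"Fxy",np.round(s["wrist_force"],1)[:2],"gap",round(s["finger_gap"],4),"j7",round(s["joint_pos"][6],2))
    e=k/np.hypot(*k);F=np.array(s["wrist_force"])[:2]; print("Frad",(F@e).round(1),"Ftan",(F@[-e[1],e[0]]).round(1))
    c=capture("side");n=sys.argv[1];np.savez(n+".npz",**c); a,w=needle(c);print("needle deg",a.round(1),"mm",(a/36).round(2),"w",w)
    cv2.imwrite(f"pics/{n}.png",cv2.resize(c["img"][150:310,250:410,::-1],(600,600),interpolation=cv2.INTER_CUBIC))
E
python3 - <<'E'
from w import *
for n in("c8side","c9","c10","w1","w2"): print(n,needle(dict(np.load(n+".npz"))))
E
```

```text
c8side (np.float64(116.65492660218614), np.float64(1665.0))
c9 (np.float64(116.66719481271298), np.float64(1658.0))
c10 (np.float64(116.67643940445957), np.float64(1672.0))
w1 (np.float64(109.43177480621533), np.float64(1622.0))
w2 (np.float64(155.85851029069093), np.float64(1481.0))
```

Call:
{"method": "arm_command", "body": {"rows": [[0,-0.0005,0.0005,0,-0.6],[0,-0.0025,0.001,0,-0.6],[0,-0.0045,0.002,0,-0.6],[0,-0.006,0.003,0,-0.6],[0,-0.008,0.0045,0,-0.6],[0,-0.0095,0.0055,0,-0.6],[0,-0.011,0.0065,0,-0.6],[0,-0.0125,0.008,0,-0.6],[0,-0.014,0.0095,0,-0.6],[0,-0.0155,0.0105,0,-0.6],[0,-0.017,0.012,0,-0.6],[0,-0.0175,0.0125,0,-0.6]]}}

```text
clock: 12.77
tool_pos: [0.5716, 0.1086, 0.1487]
ee_rot: [[0.002, 0.552, -0.834], [0.0, -0.834, -0.552], [-1.0, 0.001, -0.002]]
wrist_force: [4.7, -2.8, -3.7]
finger_gap: 0.0232
```

```bash
python3 w.py w3
```

```text
clk 12.77 tcp [0.5716 0.1086 0.1487] phi 80.6 r 0.0528 Fxy [ 4.7 -2.8] gap 0.0232 j7 -1.65
Frad -2.0 Ftan -5.1
needle deg 206.1 mm 5.72 w 396.0
```

View pics/w3.png

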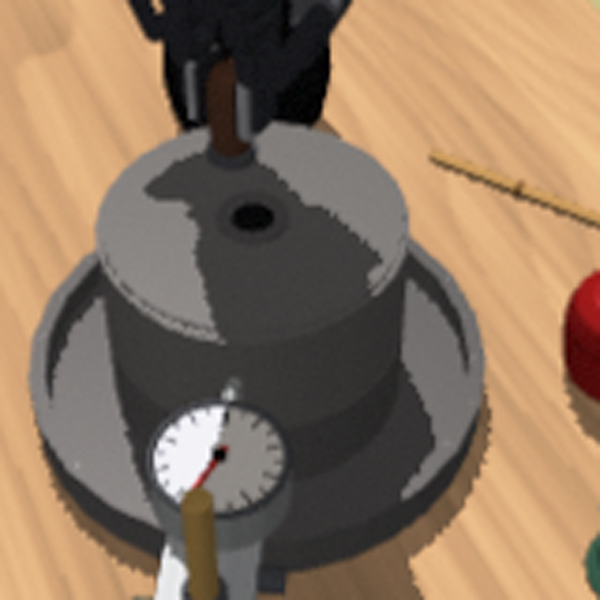

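The dial rises to about 5.7 mm near 47°. I continue.

Call:
{"method": "arm_command", "body": {"rows": [[0,-0.0005,0.0005,0,-0.6],[0,-0.002,0.002,0,-0.6],[0,-0.003,0.0035,0,-0.6],[0,-0.004,0.0055,0,-0.6],[0,-0.0055,0.007,0,-0.6],[0,-0.0065,0.009,0,-0.6],[0,-0.0075,0.0105,0,-0.6],[0,-0.0085,0.0125,0,-0.6],[0,-0.009,0.014,0,-0.6],[0,-0.01,0.016,0,-0.6],[0,-0.0105,0.018,0,-0.6],[0,-0.011,0.0185,0,-0.6]]}}

```text
clock: 13.82
tool_pos: [0.5501, 0.1079, 0.1487]
ee_rot: [[0.002, 0.552, -0.834], [0.001, -0.834, -0.552], [-1.0, 0.0, -0.002]]
wrist_force: [4.8, -1.8, -4.9]
finger_gap: 0.0231
```

```bash
python3 w.py w4
```

```text
clk 13.82 tcp [0.5501 0.1079 0.1487] phi 104.0 r 0.053 Fxy [ 4.8 -1.8] gap 0.0231 j7 -1.65
Frad -3.0 Ftan -4.3
needle deg 182.2 mm 5.06 w 403.0
```

View pics/w4.png

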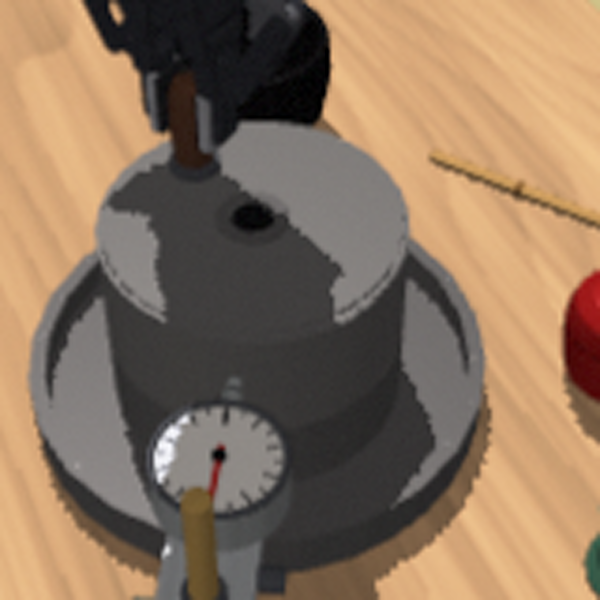

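Call:
{"method": "arm_command", "body": {"rows": [[0,0,0.001,0,-0.6],[0,-0.0005,0.003,0,-0.6],[0,-0.0005,0.005,0,-0.6],[0,-0.001,0.007,0,-0.6],[0,-0.0015,0.009,0,-0.6],[0,-0.0015,0.011,0,-0.6],[0,-0.0015,0.013,0,-0.6],[0,-0.0015,0.015,0,-0.6],[0,-0.0015,0.017,0,-0.6],[0,-0.0015,0.019,0,-0.6],[0,-0.0015,0.0215,0,-0.6],[0,-0.0015,0.022,0,-0.6]]}}

```text
clock: 14.87
tool_pos: [0.5308, 0.0983, 0.1488]
ee_rot: [[0.003, 0.553, -0.833], [0.003, -0.833, -0.553], [-1.0, -0.001, -0.004]]
wrist_force: [5.0, 0.3, -5.2]
finger_gap: 0.0235
```

```bash
python3 w.py w5
```

```text
clk 14.87 tcp [0.5308 0.0983 0.1488] phi 127.6 r 0.0528 Fxy [5.  0.3] gap 0.0235 j7 -1.64
Frad -2.8 Ftan -4.2
needle deg 129.2 mm 3.59 w 572.0
```

Call:
{"method": "arm_command", "body": {"rows": [[0,0,0.001,0,-0.6],[0,0.0005,0.003,0,-0.6],[0,0.0005,0.005,0,-0.6],[0,0.001,0.007,0,-0.6],[0,0.0015,0.0085,0,-0.6],[0,0.0025,0.0105,0,-0.6],[0,0.003,0.0125,0,-0.6],[0,0.0035,0.0145,0,-0.6],[0,0.0045,0.0165,0,-0.6],[0,0.0055,0.018,0,-0.6],[0,0.0065,0.02,0,-0.6],[0,0.0065,0.0205,0,-0.6]]}}

```text
clock: 15.92
tool_pos: [0.517, 0.0823, 0.1488]
ee_rot: [[0.002, 0.553, -0.833], [0.003, -0.833, -0.553], [-1.0, -0.002, -0.003]]
wrist_force: [4.2, 2.1, -4.9]
finger_gap: 0.0233
```

```bash
python3 w.py w6
```

```text
clk 15.92 tcp [0.517  0.0823 0.1488] phi 150.7 r 0.0527 Fxy [4.2 2.1] gap 0.0233 j7 -1.61
Frad -2.6 Ftan -3.8
needle deg 137.4 mm 3.82 w 573.0
```

View pics/w6.png

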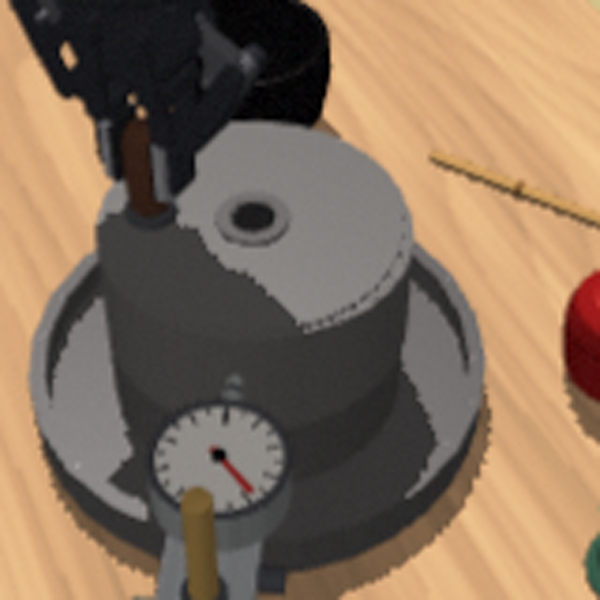

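Call:
{"method": "arm_command", "body": {"rows": [[0,0.0005,0.0005,0,-0.6],[0,0.0015,0.0025,0,-0.6],[0,0.0025,0.004,0,-0.6],[0,0.004,0.0055,0,-0.6],[0,0.005,0.0075,0,-0.6],[0,0.0065,0.009,0,-0.6],[0,0.008,0.0105,0,-0.6],[0,0.009,0.0115,0,-0.6],[0,0.0105,0.013,0,-0.6],[0,0.012,0.0145,0,-0.6],[0,0.014,0.0155,0,-0.6],[0,0.0145,0.016,0,-0.6]]}}

```text
clock: 16.97
tool_pos: [0.5109, 0.0618, 0.1487]
ee_rot: [[0.0, 0.554, -0.833], [0.003, -0.833, -0.554], [-1.0, -0.003, -0.002]]
wrist_force: [1.2, 3.4, -3.0]
finger_gap: 0.0232
```

```bash
python3 w.py w7
```

```text
clk 16.97 tcp [0.5109 0.0618 0.1487] phi 174.2 r 0.0523 Fxy [1.2 3.4] gap 0.0232 j7 -1.57
Frad -0.8 Ftan -3.5
needle deg 138.2 mm 3.84 w 631.0
```

Call:
{"method": "arm_command", "body": {"rows": [[0,0.0005,0.0005,0,-0.6],[0,0.0025,0.0015,0,-0.6],[0,0.004,0.0025,0,-0.6],[0,0.006,0.0035,0,-0.6],[0,0.0075,0.0045,0,-0.6],[0,0.0095,0.0055,0,-0.6],[0,0.0115,0.006,0,-0.6],[0,0.013,0.007,0,-0.6],[0,0.015,0.0075,0,-0.6],[0,0.017,0.008,0,-0.6],[0,0.019,0.0085,0,-0.6],[0,0.02,0.009,0,-0.6]]}}

```text
clock: 18.02
tool_pos: [0.5138, 0.0395, 0.1486]
ee_rot: [[-0.001, 0.553, -0.833], [0.002, -0.833, -0.553], [-1.0, -0.002, 0.0]]
wrist_force: [-0.7, 4.8, 0.9]
finger_gap: 0.0234
```

```bash
python3 w.py w8
```

```text
clk 18.02 tcp [0.5138 0.0395 0.1486] phi -160.9 r 0.0521 Fxy [-0.7  4.8] gap 0.0234 j7 -1.52
Frad -0.9 Ftan -4.7
needle deg 133.6 mm 3.71 w 633.0
```

Call:
{"method": "arm_command", "body": {"rows": [[0,0.001,0,0,-0.6],[0,0.003,0.0005,0,-0.6],[0,0.005,0.001,0,-0.6],[0,0.007,0.001,0,-0.6],[0,0.009,0.001,0,-0.6],[0,0.011,0.001,0,-0.6],[0,0.013,0.001,0,-0.6],[0,0.015,0.001,0,-0.6],[0,0.017,0.001,0,-0.6],[0,0.019,0.0005,0,-0.6],[0,0.021,0,0,-0.6],[0,0.0215,0,0,-0.6]]}}

```text
clock: 19.07
tool_pos: [0.5257, 0.0203, 0.1486]
ee_rot: [[-0.002, 0.553, -0.833], [0.0, -0.833, -0.553], [-1.0, -0.001, 0.001]]
wrist_force: [-3.7, 4.2, 3.3]
finger_gap: 0.0231
```

```bash
python3 w.py w9
```

```text
clk 19.07 tcp [0.5257 0.0203 0.1486] phi -135.9 r 0.052 Fxy [-3.7  4.2] gap 0.0231 j7 -1.49
Frad -0.2 Ftan -5.6
needle deg 125.5 mm 3.49 w 532.0
```

View pics/w9.png

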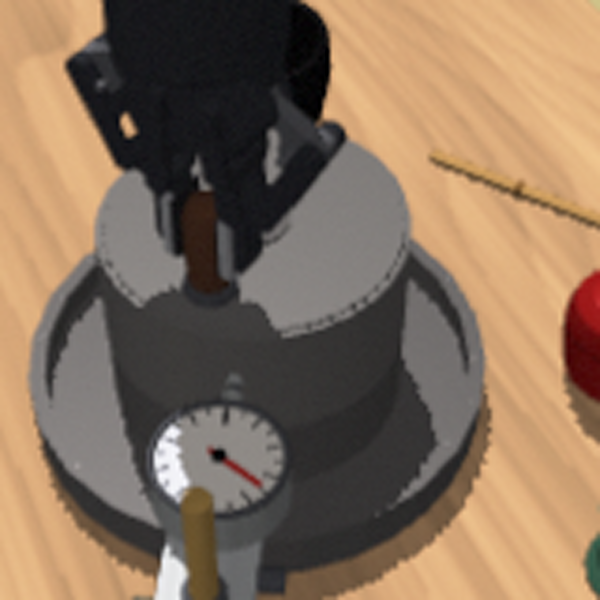

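All calm; the dial is at about 3.5 mm at half a turn. I continue round.

Call:
{"method": "arm_command", "body": {"rows": [[0,0.001,0,0,-0.6],[0,0.0025,-0.0005,0,-0.6],[0,0.0045,-0.001,0,-0.6],[0,0.0065,-0.002,0,-0.6],[0,0.0085,-0.0025,0,-0.6],[0,0.0105,-0.0035,0,-0.6],[0,0.012,-0.004,0,-0.6],[0,0.014,-0.005,0,-0.6],[0,0.0155,-0.006,0,-0.6],[0,0.0175,-0.007,0,-0.6],[0,0.019,-0.0085,0,-0.6],[0,0.02,-0.009,0,-0.6]]}}

```text
clock: 20.12
tool_pos: [0.5443, 0.008, 0.1485]
ee_rot: [[-0.002, 0.552, -0.834], [-0.0, -0.834, -0.552], [-1.0, -0.001, 0.002]]
wrist_force: [-4.0, 3.4, 5.1]
finger_gap: 0.0234
```

```bash
python3 w.py w10
```

```text
clk 20.12 tcp [0.5443 0.008  0.1485] phi -111.1 r 0.052 Fxy [-4.   3.4] gap 0.0234 j7 -1.47
Frad -1.7 Ftan -5.0
needle deg 120.6 mm 3.35 w 619.0
```

Call:
{"method": "arm_command", "body": {"rows": [[0,0.0005,-0.0005,0,-0.6],[0,0.002,-0.0015,0,-0.6],[0,0.004,-0.003,0,-0.6],[0,0.0055,-0.0045,0,-0.6],[0,0.0065,-0.006,0,-0.6],[0,0.008,-0.0075,0,-0.6],[0,0.0095,-0.009,0,-0.6],[0,0.0105,-0.0105,0,-0.6],[0,0.012,-0.012,0,-0.6],[0,0.013,-0.0135,0,-0.6],[0,0.014,-0.0155,0,-0.6],[0,0.0145,-0.016,0,-0.6]]}}

```text
clock: 21.17
tool_pos: [0.5656, 0.0044, 0.1485]
ee_rot: [[-0.002, 0.552, -0.834], [-0.001, -0.834, -0.552], [-1.0, -0.0, 0.002]]
wrist_force: [-4.1, 2.0, 5.7]
finger_gap: 0.023
```

```bash
python3 w.py w11
```

```text
clk 21.17 tcp [0.5656 0.0044 0.1485] phi -87.1 r 0.0522 Fxy [-4.1  2. ] gap 0.023 j7 -1.46
Frad -2.2 Ftan -3.9
needle deg 116.7 mm 3.24 w 1611.0
```

Call:
{"method": "arm_command", "body": {"rows": [[0,0.0005,-0.0005,0,-0.6],[0,0.0015,-0.0025,0,-0.6],[0,0.002,-0.0045,0,-0.6],[0,0.003,-0.006,0,-0.6],[0,0.004,-0.008,0,-0.6],[0,0.0045,-0.01,0,-0.6],[0,0.005,-0.012,0,-0.6],[0,0.0055,-0.014,0,-0.6],[0,0.006,-0.016,0,-0.6],[0,0.0065,-0.018,0,-0.6],[0,0.0065,-0.02,0,-0.6],[0,0.0065,-0.0205,0,-0.6]]}}

```text
clock: 22.22
tool_pos: [0.5861, 0.0097, 0.1485]
ee_rot: [[-0.002, 0.552, -0.834], [-0.002, -0.834, -0.552], [-1.0, 0.0, 0.003]]
wrist_force: [-5.3, 0.2, 5.7]
finger_gap: 0.0232
```

```bash
python3 w.py w12
```

```text
clk 22.22 tcp [0.5861 0.0097 0.1485] phi -63.7 r 0.0522 Fxy [-5.3  0.2] gap 0.0232 j7 -1.47
Frad -2.6 Ftan -4.6
needle deg 140.3 mm 3.9 w 1574.0
```

View pics/w12.png

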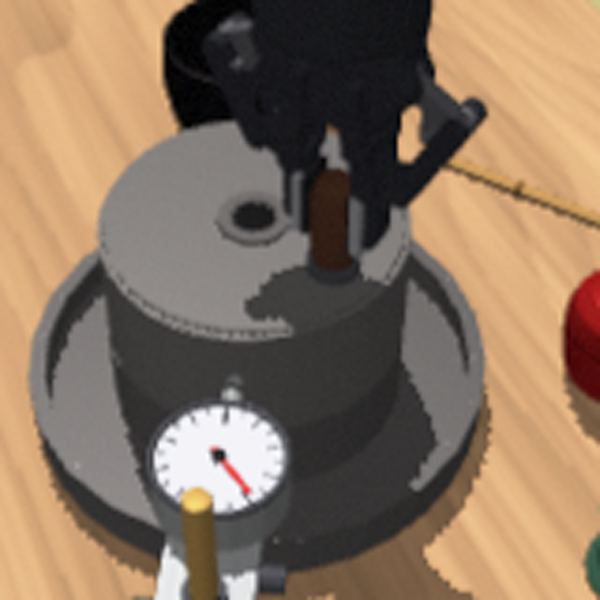

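Call:
{"method": "arm_command", "body": {"rows": [[0,0,-0.001,0,-0.6],[0,0,-0.003,0,-0.6],[0,0.0005,-0.005,0,-0.6],[0,0.0005,-0.007,0,-0.6],[0,0,-0.009,0,-0.6],[0,0,-0.011,0,-0.6],[0,0,-0.013,0,-0.6],[0,-0.0005,-0.015,0,-0.6],[0,-0.001,-0.017,0,-0.6],[0,-0.0015,-0.019,0,-0.6],[0,-0.002,-0.0205,0,-0.6],[0,-0.0025,-0.0215,0,-0.6]]}}

```text
clock: 23.27
tool_pos: [0.6026, 0.0223, 0.1484]
ee_rot: [[-0.002, 0.551, -0.834], [-0.004, -0.834, -0.551], [-1.0, 0.002, 0.004]]
wrist_force: [-5.5, -2.1, 7.3]
finger_gap: 0.0235
```

```bash
python3 w.py w13
```

```text
clk 23.27 tcp [0.6026 0.0223 0.1484] phi -40.8 r 0.0524 Fxy [-5.5 -2.1] gap 0.0235 j7 -1.49
Frad -2.8 Ftan -5.2
needle deg 132.7 mm 3.69 w 1603.0
```

Call:
{"method": "arm_command", "body": {"rows": [[0,-0.0005,-0.001,0,-0.6],[0,-0.001,-0.0025,0,-0.6],[0,-0.0015,-0.0045,0,-0.6],[0,-0.0025,-0.0065,0,-0.6],[0,-0.0035,-0.008,0,-0.6],[0,-0.0045,-0.01,0,-0.6],[0,-0.0055,-0.0115,0,-0.6],[0,-0.0065,-0.0135,0,-0.6],[0,-0.0075,-0.015,0,-0.6],[0,-0.009,-0.0165,0,-0.6],[0,-0.0105,-0.018,0,-0.6],[0,-0.011,-0.0185,0,-0.6]]}}

```text
clock: 24.32
tool_pos: [0.6128, 0.0406, 0.1485]
ee_rot: [[-0.001, 0.55, -0.835], [-0.005, -0.835, -0.55], [-1.0, 0.003, 0.003]]
wrist_force: [-2.9, -3.2, 5.9]
finger_gap: 0.0237
```

```bash
python3 w.py w14
```

```text
clk 24.32 tcp [0.6128 0.0406 0.1485] phi -17.7 r 0.0523 Fxy [-2.9 -3.2] gap 0.0237 j7 -1.52
Frad -1.8 Ftan -3.9
needle deg 88.8 mm 2.47 w 1643.0
```

Call:
{"method": "arm_command", "body": {"rows": [[0,-0.0005,-0.0005,0,-0.6],[0,-0.002,-0.002,0,-0.6],[0,-0.0035,-0.0035,0,-0.6],[0,-0.005,-0.005,0,-0.6],[0,-0.0065,-0.006,0,-0.6],[0,-0.008,-0.0075,0,-0.6],[0,-0.0095,-0.0085,0,-0.6],[0,-0.0115,-0.0095,0,-0.6],[0,-0.013,-0.0105,0,-0.6],[0,-0.015,-0.0115,0,-0.6],[0,-0.017,-0.0125,0,-0.6],[0,-0.0175,-0.0125,0,-0.6]]}}

```text
clock: 25.37
tool_pos: [0.6148, 0.0615, 0.1486]
ee_rot: [[0.001, 0.55, -0.835], [-0.005, -0.835, -0.55], [-1.0, 0.005, 0.002]]
wrist_force: [1.1, -4.9, 3.7]
finger_gap: 0.0235
```

```bash
python3 w.py w15
```

```text
clk 25.37 tcp [0.6148 0.0615 0.1486] phi 5.5 r 0.052 Fxy [ 1.1 -4.9] gap 0.0235 j7 -1.56
Frad 0.6 Ftan -5.0
needle deg 93.6 mm 2.6 w 1628.0
```

View pics/w13.png

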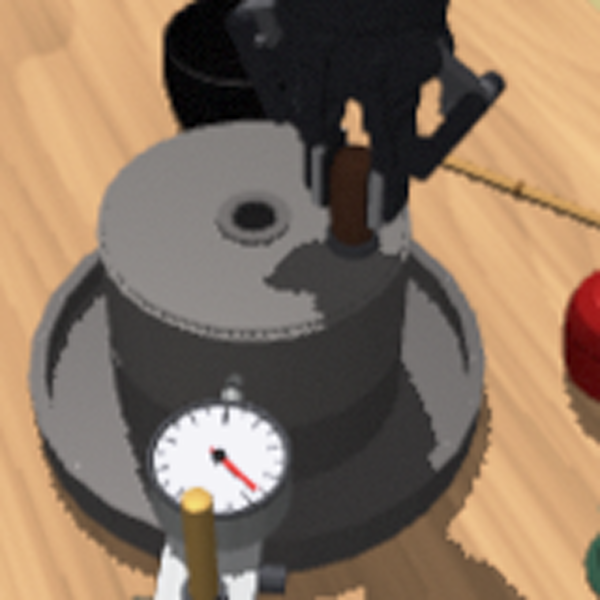

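View pics/w15.png

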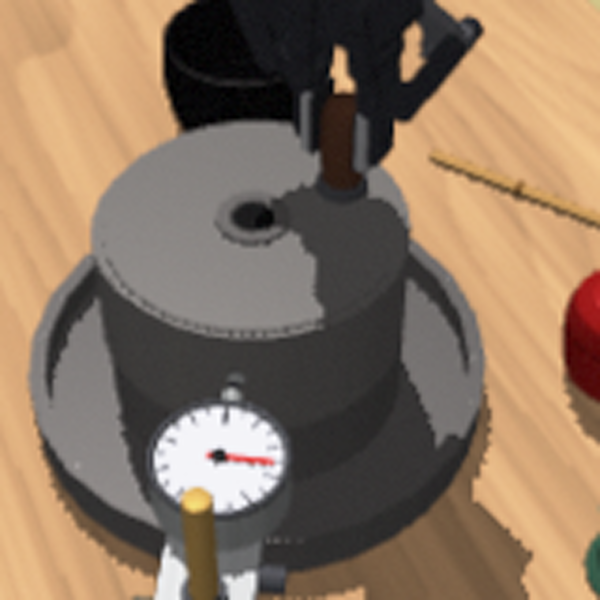

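There is one clear highest place, with the knob near 84° (5.7 mm against 2.5–3.9 elsewhere). I complete the turn and approach it with a finer scan.

Call:
{"method": "arm_command", "body": {"rows": [[0,-0.0005,-0.0005,0,-0.6],[0,-0.0025,-0.001,0,-0.6],[0,-0.0045,-0.002,0,-0.6],[0,-0.0065,-0.0025,0,-0.6],[0,-0.0085,-0.003,0,-0.6],[0,-0.0105,-0.0035,0,-0.6],[0,-0.0125,-0.0035,0,-0.6],[0,-0.0145,-0.004,0,-0.6],[0,-0.0165,-0.0045,0,-0.6],[0,-0.0185,-0.0045,0,-0.6],[0,-0.0205,-0.0045,0,-0.6],[0,-0.021,-0.0045,0,-0.6]]}}

```text
clock: 26.42
tool_pos: [0.6075, 0.0836, 0.1487]
ee_rot: [[0.003, 0.551, -0.835], [-0.002, -0.835, -0.551], [-1.0, 0.003, -0.001]]
wrist_force: [2.9, -2.8, 2.2]
finger_gap: 0.023
```

```bash
python3 w.py w16
```

```text
clk 26.42 tcp [0.6075 0.0836 0.1487] phi 31.4 r 0.0521 Fxy [ 2.9 -2.8] gap 0.023 j7 -1.59
Frad 1.0 Ftan -3.9
needle deg 104.8 mm 2.91 w 1665.0
```

Call:
{"method": "arm_command", "body": {"rows": [[0,-0.001,0,0,-0.6],[0,-0.003,0,0,-0.6],[0,-0.005,0,0,-0.6],[0,-0.007,0.0005,0,-0.6],[0,-0.009,0.001,0,-0.6],[0,-0.011,0.001,0,-0.6],[0,-0.013,0.0015,0,-0.6],[0,-0.0145,0.002,0,-0.6],[0,-0.0165,0.0025,0,-0.6],[0,-0.0185,0.0035,0,-0.6],[0,-0.0205,0.004,0,-0.6],[0,-0.021,0.0045,0,-0.6]]}}

```text
clock: 27.47
tool_pos: [0.5919, 0.1, 0.1486]
ee_rot: [[0.003, 0.552, -0.834], [0.0, -0.834, -0.552], [-1.0, 0.001, -0.002]]
wrist_force: [3.6, -2.2, 1.7]
finger_gap: 0.0234
```

```bash
python3 w.py w17; for a in 24 34 40 46 52 58 64; do python3 -c "
from arc import arc
print($a,arc($a,$a+(10 if $a<30 else 6),4))"; done
```

```text
clk 27.47 tcp [0.5919 0.1    0.1486] phi 56.5 r 0.0522 Fxy [ 3.6 -2.2] gap 0.0234 j7 -1.62
Frad 0.1 Ftan -4.3
needle deg 158.7 mm 4.41 w 1592.0
24 [[0, -0.0012, 0.0005, 0, -0.6], [0, -0.0041, 0.002, 0, -0.6], [0, -0.0068, 0.0037, 0, -0.6], [0, -0.0079, 0.0044, 0, -0.6]]
34 [[0, -0.0006, 0.0004, 0, -0.6], [0, -0.0022, 0.0016, 0, -0.6], [0, -0.0037, 0.0028, 0, -0.6], [0, -0.0043, 0.0033, 0, -0.6]]
40 [[0, -0.0006, 0.0005, 0, -0.6], [0, -0.002, 0.0018, 0, -0.6], [0, -0.0034, 0.0032, 0, -0.6], [0, -0.004, 0.0037, 0, -0.6]]
46 [[0, -0.0005, 0.0006, 0, -0.6], [0, -0.0018, 0.002, 0, -0.6], [0, -0.0031, 0.0035, 0, -0.6], [0, -0.0036, 0.0041, 0, -0.6]]
52 [[0, -0.0005, 0.0006, 0, -0.6], [0, -0.0016, 0.0022, 0, -0.6], [0, -0.0027, 0.0038, 0, -0.6], [0, -0.0031, 0.0045, 0, -0.6]]
58 [[0, -0.0004, 0.0007, 0, -0.6], [0, -0.0014, 0.0023, 0, -0.6], [0, -0.0023, 0.0041, 0, -0.6], [0, -0.0026, 0.0048, 0, -0.6]]
64 [[0, -0.0003, 0.0007, 0, -0.6], [0, -0.0011, 0.0025, 0, -0.6], [0, -0.0019, 0.0043, 0, -0.6], [0, -0.0021, 0.005, 0, -0.6]]
```

Call:
{"method": "arm_command", "body": {"rows": [[0,-0.001,0.0005,0,-0.6],[0,-0.003,0.0015,0,-0.6],[0,-0.005,0.0025,0,-0.6],[0,-0.007,0.0035,0,-0.6],[0,-0.008,0.0045,0,-0.6],[0,-0.008,0.0045,0,-0.6]]}}

```text
clock: 28.02
tool_pos: [0.5832, 0.1049, 0.1486]
ee_rot: [[0.002, 0.552, -0.834], [0.001, -0.834, -0.552], [-1.0, 0.0, -0.002]]
wrist_force: [4.8, 0.0, 0.9]
finger_gap: 0.0234
```

```bash
python3 w.py x1
```

```text
clk 28.02 tcp [0.5832 0.1049 0.1486] phi 67.4 r 0.0524 Fxy [4.8 0. ] gap 0.0234 j7 -1.63
Frad 1.9 Ftan -4.4
needle deg 192.8 mm 5.36 w 1110.0
```

Call:
{"method": "arm_command", "body": {"rows": [[0,-0.0005,0.0005,0,-0.6],[0,-0.002,0.0015,0,-0.6],[0,-0.0035,0.003,0,-0.6],[0,-0.0045,0.0035,0,-0.6],[0,-0.0045,0.0035,0,-0.6]]}}

```text
clock: 28.48
tool_pos: [0.5775, 0.1068, 0.1486]
ee_rot: [[0.001, 0.552, -0.834], [0.001, -0.834, -0.552], [-1.0, -0.0, -0.001]]
wrist_force: [4.4, -1.1, 2.0]
finger_gap: 0.0232
```

```bash
python3 w.py x2
```

```text
clk 28.48 tcp [0.5775 0.1068 0.1486] phi 73.9 r 0.0524 Fxy [ 4.4 -1.1] gap 0.0232 j7 -1.64
Frad 0.1 Ftan -4.6
needle deg 205.6 mm 5.71 w 1245.0
```

Call:
{"method": "arm_command", "body": {"rows": [[0,-0.0005,0.0005,0,-0.6],[0,-0.002,0.002,0,-0.6],[0,-0.0035,0.003,0,-0.6],[0,-0.004,0.0035,0,-0.6],[0,-0.004,0.0035,0,-0.6]]}}

```text
clock: 28.95
tool_pos: [0.5722, 0.1081, 0.1486]
ee_rot: [[0.001, 0.552, -0.834], [0.001, -0.834, -0.552], [-1.0, -0.0, -0.001]]
wrist_force: [5.1, -0.4, 3.2]
finger_gap: 0.0236
```

```bash
python3 w.py x3
```

```text
clk 28.95 tcp [0.5722 0.1081 0.1486] phi 79.9 r 0.0524 Fxy [ 5.1 -0.4] gap 0.0236 j7 -1.64
Frad 0.5 Ftan -5.1
needle deg 212.7 mm 5.91 w 1233.0
```

Call:
{"method": "arm_command", "body": {"rows": [[0,-0.0005,0.0005,0,-0.6],[0,-0.002,0.002,0,-0.6],[0,-0.003,0.0035,0,-0.6],[0,-0.0035,0.004,0,-0.6],[0,-0.0035,0.004,0,-0.6]]}}

```text
clock: 29.42
tool_pos: [0.5668, 0.1088, 0.1486]
ee_rot: [[0.001, 0.552, -0.834], [0.0, -0.834, -0.552], [-1.0, -0.0, -0.001]]
wrist_force: [5.1, 0.8, 2.6]
finger_gap: 0.0233
```

```bash
python3 w.py x4
```

```text
clk 29.42 tcp [0.5668 0.1088 0.1486] phi 85.9 r 0.0524 Fxy [5.1 0.8] gap 0.0233 j7 -1.65
Frad 1.1 Ftan -5.1
needle deg 214.7 mm 5.96 w 848.0
```

Call:
{"method": "arm_command", "body": {"rows": [[0,-0.0005,0.0005,0,-0.6],[0,-0.0015,0.002,0,-0.6],[0,-0.0025,0.004,0,-0.6],[0,-0.003,0.0045,0,-0.6],[0,-0.003,0.0045,0,-0.6]]}}

```text
clock: 29.88
tool_pos: [0.5612, 0.1089, 0.1485]
ee_rot: [[0.0, 0.552, -0.834], [0.001, -0.834, -0.552], [-1.0, -0.0, -0.0]]
wrist_force: [4.0, 1.0, 3.6]
finger_gap: 0.0229
```

```bash
python3 w.py x5; python3 -c "
import cv2,numpy as np
print(0)
r=[cv2.imread(f'pics/x{i}.png')[340:560,100:340] for i in (2,3,4,5)]
cv2.imwrite('pics/xs.png',np.vstack([np.hstack(r[:2]),np.hstack(r[2:])]))"
```

```text
clk 29.88 tcp [0.5612 0.1089 0.1485] phi 92.0 r 0.0524 Fxy [4. 1.] gap 0.0229 j7 -1.65
Frad 0.9 Ftan -4.0
needle deg 211.7 mm 5.88 w 526.0
0
```

View pics/xs.png

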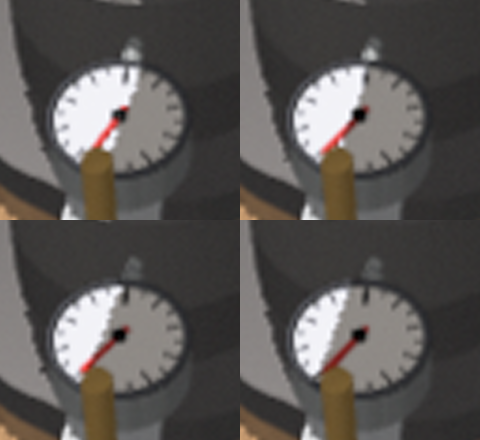

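The peak is near knob angle 86° (5.96 mm), and I'm at 92°. I back off gently by about 5°, then relax the tool to unload it.

Call:
{"method": "arm_command", "body": {"rows": [[0,0.001,-0.0015,0,-0.6],[0,0.002,-0.003,0,-0.6],[0,0.003,-0.0045,0,-0.6],[0,0.004,-0.006,0,-0.6],[0,0.0045,-0.007,0,-0.6],[0,0.0045,-0.007,0,-0.6],[0,0.0045,-0.007,0,-0.6]]}}

```text
clock: 30.52
tool_pos: [0.5667, 0.1092, 0.1483]
ee_rot: [[-0.005, 0.553, -0.833], [-0.001, -0.833, -0.553], [-1.0, -0.002, 0.005]]
wrist_force: [-5.2, 0.4, 10.9]
finger_gap: 0.0234
```

```bash
python3 w.py y1
```

```text
clk 30.52 tcp [0.5667 0.1092 0.1483] phi 86.0 r 0.0528 Fxy [-5.2  0.4] gap 0.0234 j7 -1.65
Frad -0.0 Ftan 5.2
needle deg 182.1 mm 5.06 w 389.0
```

View pics/y1.png

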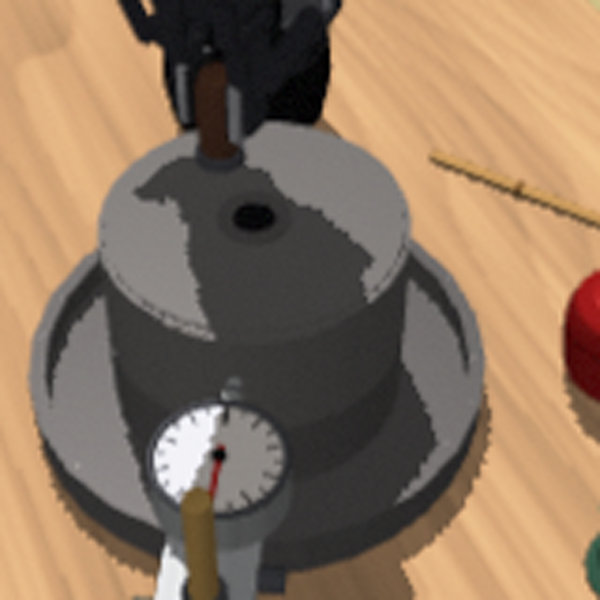

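Call:
{"method": "arm_command", "body": {"rows": [[0,-0.0005,0.001,0,-0.6],[0,-0.001,0.002,0,-0.6],[0,-0.001,0.002,0,-0.6]]}}

```text
clock: 30.82
tool_pos: [0.5657, 0.1089, 0.1484]
ee_rot: [[-0.003, 0.553, -0.833], [-0.0, -0.833, -0.553], [-1.0, -0.001, 0.002]]
wrist_force: [-0.5, 0.5, 7.4]
finger_gap: 0.0237
```

```bash
python3 w.py y2
```

```text
clk 30.82 tcp [0.5657 0.1089 0.1484] phi 87.0 r 0.0524 Fxy [-0.5  0.5] gap 0.0237 j7 -1.65
Frad 0.5 Ftan 0.5
needle deg 200.9 mm 5.58 w 337.0
```

View pics/y2.png

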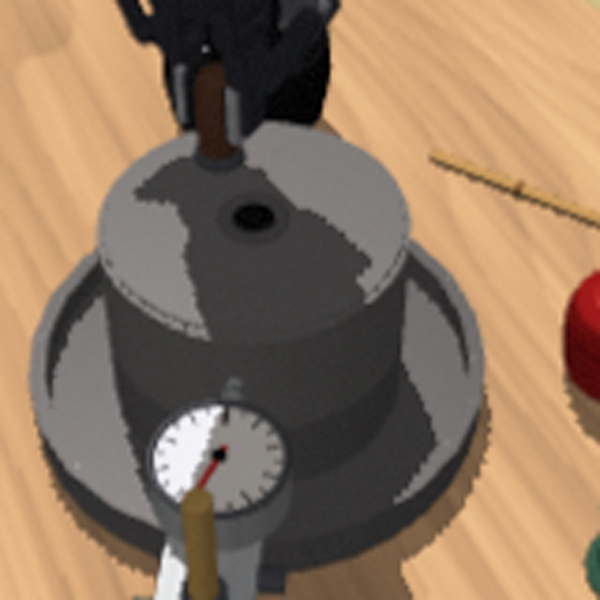

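Unloaded, the dial reads about 5.6 mm with the knob at 87°, close to the peak. I let go and lift away.

Call:
{"method": "arm_command", "body": {"rows": [[0,0,0,0,-0.5],[0,0,0,0,-0.35],[0,0,0,0,-0.2],[0,0,0,0,0],[0,0,0,0,0.1],[0,0,0,0,0.1],[-0.015,0,0,0,0.1],[-0.035,0,0,0,0.1],[-0.06,0,0,0,0.1],[-0.085,0,0,0,0.1],[-0.1,0,0,0,0.1],[-0.1,0,0,0,0.1]]}}

```text
clock: 31.87
tool_pos: [0.5694, 0.1094, 0.2532]
ee_rot: [[0.007, 0.552, -0.834], [0.001, -0.834, -0.552], [-1.0, 0.003, -0.006]]
wrist_force: [0.7, 0.7, 1.1]
finger_gap: 0.0468
```

```bash
python3 w.py y3; python3 t.py y3
```

```text
clk 31.87 tcp [0.5694 0.1094 0.2532] phi 83.1 r 0.0533 Fxy [0.7 0.7] gap 0.0468 j7 -1.56
Frad 0.8 Ftan -0.6
needle deg 203.7 mm 5.66 w 1229.0
31.9167 [0.5685 0.1088 0.2511] [ 0.2 -0.2  0.5] 0.04698348551522901
```

View pics/y3.png

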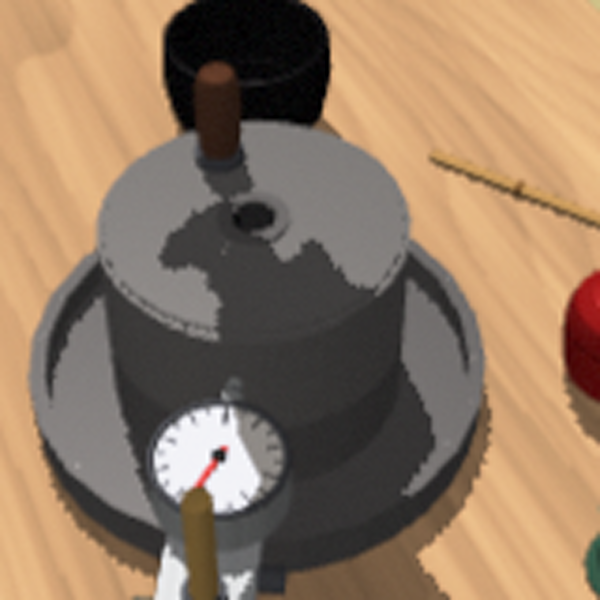

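View pics/t_y3.png

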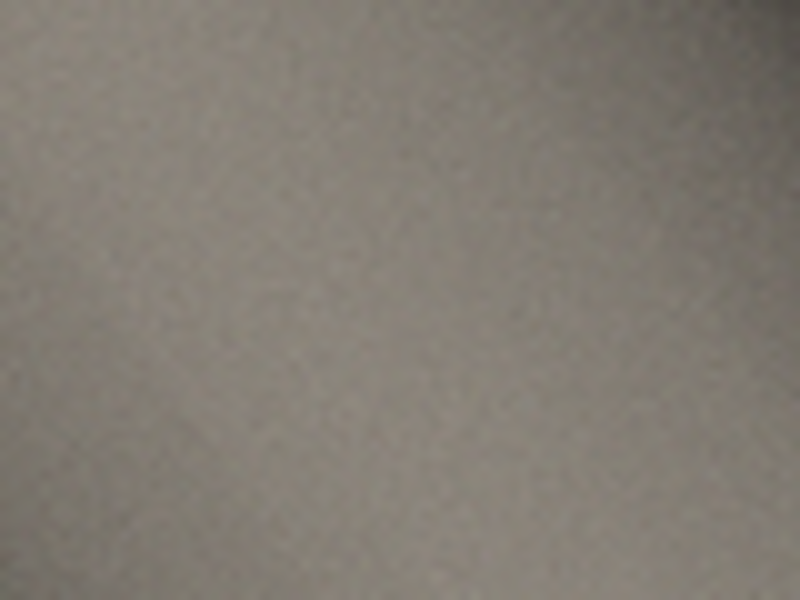

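Freed, the dial reads 5.66 mm, the gripper is clear above the knob, and the tea things look undisturbed. A last check that nothing creeps and nothing moved, then I hand in.

Call:
{"method": "arm_command", "body": {"rows": [[0,0,0,0,0.1],[0,0,0,0,0.1],[0,0,0,0,0.1],[0,0,0,0,0.1]]}}

```text
clock: 32.3
tool_pos: [0.5668, 0.1081, 0.2475]
ee_rot: [[-0.002, 0.552, -0.834], [0.0, -0.834, -0.552], [-1.0, -0.001, 0.001]]
wrist_force: [-0.7, 0.8, 0.2]
finger_gap: 0.047
```

```bash
python3 w.py y4
python3 - <<'E'
from h import *
a=cv2.imread("pics/side0.png");c=capture("side");b=c["img"][:,:,::-1]
d=cv2.absdiff(a,b).max(2)
for n,(x,y) in dict(bowl=(313,165),caddy=(416,239),rest=(422,296),scoop=(396,203)).items(): print(n,np.mean(d[y-14:y+14,x-14:x+14]>40).round(3))
arm.finish_job()
E
```

```text
clk 32.3 tcp [0.5668 0.1081 0.2475] phi 85.8 r 0.0518 Fxy [-0.7  0.8] gap 0.047 j7 -1.56
Frad 0.7 Ftan 0.8
needle deg 203.7 mm 5.66 w 1230.0
bowl 0.122
caddy 0.0
rest 0.0
scoop 0.0
the job is handed in; nothing more can be done
```

I slid the indicator in by its post to about 3.2 mm on the dial and turned the stone anticlockwise by its knob through about 415°. It is stopped and let go with what I take to be its highest spot under the plunger. I handed in at 32 s of the 72 s allowed; no verdict came back.

**Highest spot:** The dial peaked with the knob at about 84–87° and read about 2.5–3.9 mm over most of the rest of the turn. I left the stone at about 87°. I can't read the tip-to-spindle distance directly, but I judge it within about 0.2 mm of the peak.

**Last checks:**
- After release the dial read 5.66 mm, and the same again 0.4 s later. The gripper was clear of everything, about 60 mm above the knob.
- While turning, the side forces at the wrist stayed within about 6 N, and the highest dial reading in the pictures was about 6 mm.
- The caddy, lid rest and scoop show no change in the side picture. The bowl's patch showed a 12% change, probably because the knob now stands in front of it; I did not measure the bowl separately.

**Disagreements and limits:**
- The two cameras differed by about 5 mm at first. The post held in the gripper matched the top camera to about 1 mm, so I used that one.
- Dial readings taken while turning include up to about 0.4 mm of give in the bush.
- Near the peak the brass post partly hid the needle, so those readings are less exact.

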